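Ready the lantern and candle tins for gluing

ROBOT

A 7-joint arm with a two-finger parallel gripper is mounted at the origin on the work surface. World frame = base frame: x ahead of the robot, y to its left, z up, the work surface at z = 0. Lengths are in m, angles in rad, forces in N, time in s.
With the tool pointing down it reaches from about 0.425 to 0.925 m from the base axis. Payload 6.8 kg.
Tool frame: the origin (TCP) lies on the mounting face of the last link; the fingertips stand 173 mm ahead of it and the grasp point (between the pads) lies 155 mm ahead of it; y points along the fingers, x is the direction in which the jaws open and shut, and the axes are right-handed (so a half turn about y gives the same grasp; the last joint's range is limited). The gripper opens to 85 mm and grips with 20 to 120 N. Pads are 22 mm wide; open, the fingers measure 114 mm over their backs; the gripper's body (76 mm by 85 mm) begins 54 mm behind the grasp point. The pads swing forward as they close: fully open they stand 13 mm farther back than shut.
Start: joints at [0.999, 0.477, 0.022, 1.555, -0.011, 1.109, -0.083], TCP at [0.302, -0.604, 0.405] pointing down, gripper open.
Joint ranges: [-2.96, 2.96], [-0.34, 2.1], [-1.41, 1.46], [0.24, 2.44], [-1.37, 4.51], [0.17, 1.92], [-2.96, 2.96]. Speed limits (rad/s): [2.39, 2.39, 3.14, 3.14, 3.14, 3.14, 3.14].

INTERFACE

Orientations are given as a rotation vector (axis times angle).
In Python, from bench import r gives the robot as it stands.
- The arm moves only by the tool step_arm, never from a script. Its arguments are lists of equal length, an entry for each row: "xyz": the shift along the tool's x, y, z scaled (see below), a list of three; "rotation": the turn, a rotation vector about the tool's x, y, z scaled (see below), a list of three. A call has 1 to 20 rows; each row is the pose to reach, as a shift and turn from the pose measured when the call began, along the tool's axes at that moment; what a row does not reach only later rows make up. The controller multiplies each number of a shift by 30 cm and each number of a turn by 90 degrees. A row lasts 1/8 s, in which the tool goes at most 62.5 mm and 10.7 degrees, less where a joint would pass 70% of its speed; a pose out of reach is approached as far as the arm can. A call with a number of a shift or a turn outside -1 to 1 is refused whole. A call with a gripper value outside its range is refused whole. "grip" is the closure, from 0 (fully open) to 1 (shut), set as the call begins (left out, the last holds). The fingers move at their own pace and stop on an object; "force" is the grip in N (left out, the last holds). Time passes only in rows, so rows that repeat a pose let the fingers close. It gives the time, the measured TCP pose, the force and the opening at its end, in the units of the state.
- r.get_obs(): the state, without advancing time (a new reading comes with each control period).
- r.grab_frame(name): name is "scene" or "top" or "wrist"; returns a dict with "pixels" (384x512x3 uint8, red, green, blue), "fx", "fy", "cx", "cy" (pixels), "position" and "attitude" of the camera in the world; the wrist camera has in their place "mount" (4x4, takes a point from camera to tool coordinates, whose origin is the TCP and whose axes are the tool frame's). Camera axes: x right, y down, z forward; pixel columns grow to the right and rows downward; lengths in m; the calibration is good to about 2 mm. A picture is of the moment at which its call begins: read the wrist's pose just before it. There is no depth.
- r.hand_in(): hands the job in, once; it reports no verdict.
The state is a dict: "clock": time; "joints": joint angles; "qvel": joint speeds; "tau": joint torques, N m; "tcp_pos": TCP position; "orientation": TCP orientation; "contact_force": force on the tool from outside, world axes, zero at the start; "moment": the same for the moment, N m; "grip_width": finger opening in m.
Only numpy, scipy, OpenCV 4.12 (cv2) and the standard library are available. Lean on these libraries where they do the work, as an engineer would, in place of code of your own. Each camera call takes 0.05 s, during which the arm holds its last target.

TASK

Get the tins ready for the gluing table. Roll each large lantern tin along the cardboard mat, without lifting it, until its window faces straight up, and leave it lying at rest on the mat; pick up each toppled candle tin and stand it upright on the plywood board, coiled cardboard at the top. Leave the filled wide tin, the glue bottle and the tape roll where they are.

Things in the scene. Friction and masses are not known exactly. Their poses are not given: they have to be found in the camera images.
- lantern0: Lantern tin: a closed gold tin cylinder (one end face dark) lying on its side on the mat, 64 mm diameter, 110 mm long, 0.16 kg. In its side, halfway along, is a dark bright-edged window (56 mm along the tin, 30 mm round it, not raised). Origin at the tin's centre, 32 mm above the mat; z along the tin's axis; x points from the axis out through the window's middle. May be absent.
- lantern1: Lantern tin: a closed gold tin cylinder (one end face dark) lying on its side on the mat, 64 mm diameter, 110 mm long, 0.16 kg. In its side, halfway along, is a dark bright-edged window (56 mm along the tin, 30 mm round it, not raised). Origin at the tin's centre, 32 mm above the mat; z along the tin's axis; x points from the axis out through the window's middle. May be absent.
- lantern2: Lantern tin: a closed gold tin cylinder (one end face dark) lying on its side on the mat, 64 mm diameter, 110 mm long, 0.16 kg. In its side, halfway along, is a dark bright-edged window (56 mm along the tin, 30 mm round it, not raised). Origin at the tin's centre, 32 mm above the mat; z along the tin's axis; x points from the axis out through the window's middle. May be absent.
- candle0: Candle tin: a smaller gold tin filled with coiled cardboard, toppled on its side on the table, 50 mm diameter, 80 mm tall, 0.14 kg. Origin at the centre of its flat plain-metal bottom; z points along its axis to the top end, where the cardboard coil shows. May be absent.
- candle1: Candle tin: a smaller gold tin filled with coiled cardboard, toppled on its side on the table, 50 mm diameter, 80 mm tall, 0.14 kg. Origin at the centre of its flat plain-metal bottom; z points along its axis to the top end, where the cardboard coil shows. May be absent.
- mat: Flat cardboard sheet fixed on the table, 360 mm (x) by 520 mm (y), 4 mm thick, with a 10 mm wide wooden strip along each of its two long edges (x = -180 to -170 and +170 to +180 mm, tops 28 mm above the table). Origin at the centre of its underside, on the table; z up.
- board_top (a point): Centre of the top face of the low plywood board fixed on the table, 130 mm (x) by 300 mm (y), 12 mm thick. Its top is 12 mm above the table; z up.
- full_tin: Bystander: upright wide filled tin, 76 mm diameter, 90 mm tall. Origin at the centre of its underside.
- glue: Bystander: upright glue bottle, 56 mm diameter, 150 mm tall. Origin at the centre of its underside.
- tape: Bystander: roll of tape lying flat, 100 mm outside diameter, 45 mm high. Origin at the centre of its underside.
- candle2: Candle tin: a smaller gold tin filled with coiled cardboard, toppled on its side on the table, 50 mm diameter, 80 mm tall, 0.14 kg. Origin at the centre of its flat plain-metal bottom; z points along its axis to the top end, where the cardboard coil shows. May be absent.
Mind the look-alikes: they are no part of the job. Leave any blue or orange look-alike of the lantern1 alone.

How it is judged:
By the outcome, as a careful person would: the job done as asked, in the order asked, and still so for the second after the job is handed in, with the robot touching nothing.
Of lantern0, lantern1, lantern2 only 2 to 3 are there at a start; the rules pass over those that are not, and their reading is None.
Of candle0, candle1, candle2 only 2 to 3 are there at a start; the rules pass over those that are not, and their reading is None.
At some moment in a run one of lantern0, lantern1, lantern2 may be knocked a few centimetres aside while the robot is not near it.
Once in a run the grip may slacken for a moment while it holds something.
It also fails if it takes over 210 s, if anything falls off the work surface, if the arm or the gripper's body presses on something with over 40 N, if the wrist force passes 120 N, or if a joint passes its speed limit or range.

## Working session

There is one attempt and no reset: what is moved stays moved. The work goes in short steps, Python scripts to look and compute and a tool call to move; the robot and the scene stay as the last step left them, time stands still between calls to the robot, and variables do not carry over. Pictures are saved under pics/ and viewed, and the job is handed in when it is done.

Besides the shell and the picture viewer there is one more tool, called after "Emit:" as name(argument=value, ...) on one line, values as JSON. step_arm: Moves the arm, as the interface text tells. Its arguments: {"type":"object","properties":{"xyz":{"type":"array"},"rotation":{"type":"array"},"grip":{"type":"number"},"force":{"type":"number"}},"required":["xyz","rotation"]}

```bash
ls; mkdir -p pics; python3 - <<'E'
from bench import r
import cv2,numpy as np
o=r.get_obs();print(o)
for n in ["scene","top","wrist"]:
    f=r.grab_frame(n); cv2.imwrite(f"pics/{n}0.png",f["pixels"][:,:,::-1]); print(n,{k:v for k,v in f.items() if k!="pixels"})
E
```

```text
pics
{'clock': 0.0, 'joints': array([ 0.99887893,  0.4778227 ,  0.02236969,  1.55643292, -0.01151903,
        1.10925949, -0.08310153]), 'qvel': array([ 0.00047765,  0.00047801, -0.00051063, -0.00090422,  0.00079275,
       -0.00013204, -0.00091122]), 'tau': array([-1.37397161e-03, -5.96457911e+01,  1.60784908e+00, -2.81197894e+01,
        1.24622765e-02,  9.36476339e-03, -2.23218905e-05]), 'tcp_pos': array([ 0.30185199, -0.60345578,  0.40371866]), 'orientation': array([-1.39276663,  0.86235058, -0.85974513]), 'contact_force': array([-0.74807596,  0.59038021,  0.10225144]), 'moment': array([ 0.01500574, -0.00988944, -0.03125249]), 'grip_width': 0.0853644947123795}
scene {'fx': 391.75768995701293, 'fy': 391.75768995701293, 'cx': 249.86586477183303, 'cy': 192.70499257775788, 'position': array([ 1.22710465, -0.266565  ,  1.1082818 ]), 'attitude': array([-2.1184032 , -1.47700591,  0.50534943])}
top {'fx': 399.9676367660704, 'fy': 399.9676367660704, 'cx': 252.65076201876076, 'cy': 195.3544109484939, 'position': array([0.41321094, 0.01843924, 1.35333425]), 'attitude': array([-2.19659698,  2.17124215, -0.0902616 ])}
wrist {'fx': 339.70656201229, 'fy': 339.70656201229, 'cx': 261.6686947385683, 'cy': 191.90075997976422, 'mount': array([[ 9.99999771e-01,  1.62657126e-04, -6.56620727e-04,
         6.77379351e-04],
       [ 6.76135096e-04, -2.70752886e-01,  9.62648647e-01,
         3.09612719e-02],
       [-2.12002948e-05, -9.62648871e-01, -2.70752934e-01,
         6.90465190e-02],
       [ 0.00000000e+00,  0.00000000e+00,  0.00000000e+00,
         1.00000000e+00]])}
```

```bash
python3 - <<'E'
import cv2
for n in ["scene","top"]:
    im=cv2.imread(f"pics/{n}0.png"); cv2.imwrite(f"pics/{n}0b.png",cv2.resize(im,(800,600),interpolation=cv2.INTER_CUBIC))
from scipy.spatial.transform import Rotation as R
print(R.from_rotvec([-1.39276663,  0.86235058, -0.85974513]).as_matrix().round(3))
E
```

```text
[[ 0.447 -0.001  0.894]
 [-0.894  0.002  0.447]
 [-0.002 -1.    -0.   ]]
```

View pics/scene0b.png

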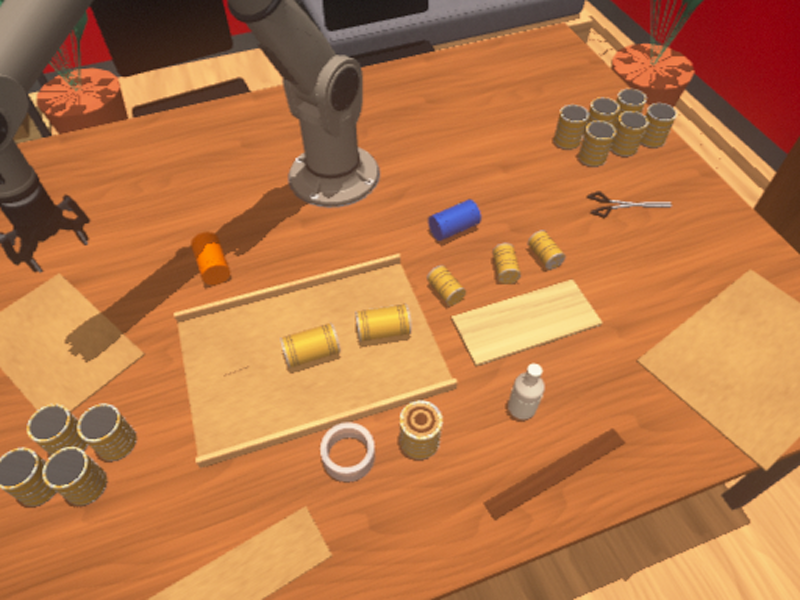

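View pics/top0b.png

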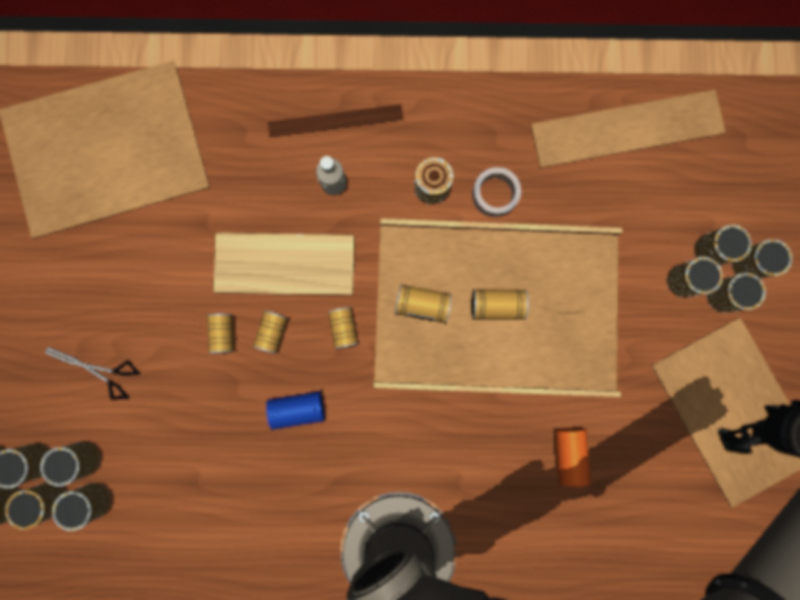

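View pics/wrist0.png

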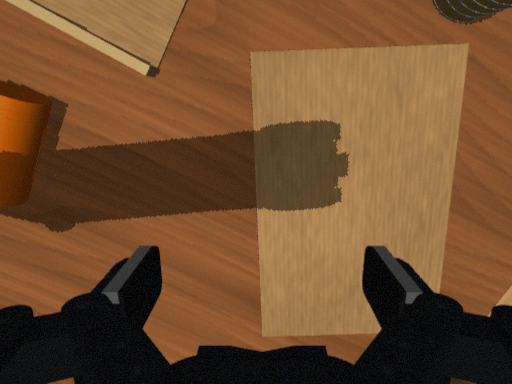

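```bash
python3 - <<'E'
import cv2,numpy as np
im=cv2.imread(f"pics/scene0.png"); a=cv2.resize(im[185:245,170:270],(800,480),interpolation=cv2.INTER_CUBIC)
cv2.imwrite("pics/c1.png",a)
im=cv2.imread(f"pics/top0.png"); a=cv2.resize(im[175:215,245:345],(800,320),interpolation=cv2.INTER_CUBIC)
b=cv2.resize(im[190:235,120:240],(800,300),interpolation=cv2.INTER_CUBIC)
cv2.imwrite("pics/c2.png",np.vstack([a,b])[:600])
E
```

```text
(no output)
```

View pics/c1.png

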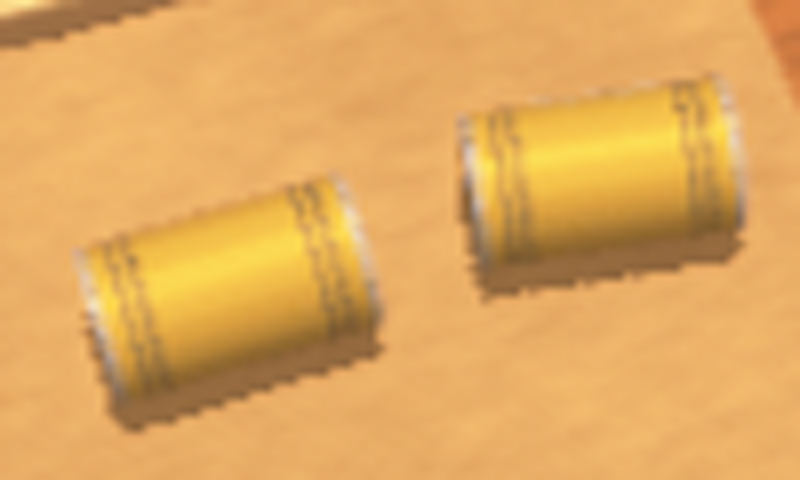

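View pics/c2.png

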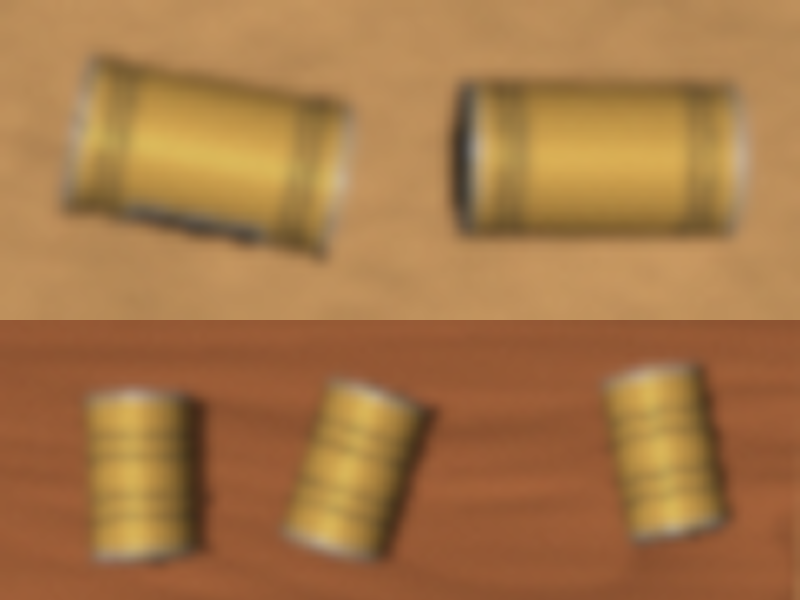

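```bash
cat > h.py <<'E'
from bench import r
import cv2,numpy as np
from scipy.spatial.transform import Rotation as R
def cam(f,o=None):
    K=np.array([[f["fx"],0,f["cx"]],[0,f["fy"],f["cy"]],[0,0,1.]])
    if "mount" in f:
        T=np.eye(4);T[:3,:3]=R.from_rotvec(o["orientation"]).as_matrix();T[:3,3]=o["tcp_pos"];T=T@f["mount"]
    else:
        T=np.eye(4);T[:3,:3]=R.from_rotvec(f["attitude"]).as_matrix();T[:3,3]=f["position"]
    return K,T
def grab(n,save=None):
    o=r.get_obs();f=r.grab_frame(n);K,T=cam(f,o)
    im=f["pixels"][:,:,::-1].copy()
    if save: cv2.imwrite(f"pics/{save}.png",im)
    return im,K,T
def ray(K,T,uv):
    d=T[:3,:3]@np.linalg.inv(K)@np.array([uv[0],uv[1],1.]);return T[:3,3],d
def onz(K,T,uv,z):
    c,d=ray(K,T,uv);return c+d*(z-c[2])/d[2]
def proj(K,T,p):
    q=K@(T[:3,:3].T@(np.asarray(p,float)-T[:3,3]));return q[:2]/q[2]
def toolR(yaw,tilt_axis=None,tilt=0):
    # tool pointing down; jaws (tool x) along direction yaw in world; y=-z world
    x=np.array([np.cos(yaw),np.sin(yaw),0]);y=np.array([0,0,-1.]);z=np.cross(x,y)
    M=np.stack([x,y,z],1)
    if tilt: M=R.from_rotvec(np.asarray(tilt_axis,float)*tilt).as_matrix()@M
    return M
def move(p,M):
    """numbers for TCP goal p, orientation M"""
    o=r.get_obs();R0=R.from_rotvec(o["orientation"]).as_matrix()
    s=R0.T@(np.asarray(p)-o["tcp_pos"]);w=R.from_matrix(R0.T@M).as_rotvec()
    print("xyz",(s/0.3).round(4).tolist(),"rot",(w/(np.pi/2)).round(4).tolist(),"rows",np.ceil(max(np.linalg.norm(s)/.0625,np.degrees(np.linalg.norm(w))/10.7)))
def st():
    o=r.get_obs();print("t",round(o["clock"],2),"tcp",o["tcp_pos"].round(4),"F",o["contact_force"].round(1),"w",round(o["grip_width"],4));print("q",o["joints"].round(2));return o
E
python3 - <<'E'
from h import *
im,K,T=grab("top","t1")
for u in [(381,222),(621,231),(374,386),(619,395)]:
    print("mat",onz(K,T,(u[0]*.64,u[1]*.64),.028).round(3))
for u in [(214,233),(354,236),(353,294),(213,292)]:
    print("board",onz(K,T,(u[0]*.64,u[1]*.64),.012).round(3))
hsv=cv2.cvtColor(im,cv2.COLOR_BGR2HSV)
for n,(x0,y0,x1,y1) in dict(LA=(245,175,297,212),LB=(297,175,345,212),C0=(128,195,155,230),C1=(155,195,188,230),C2=(205,190,235,228)).items():
    print(n,hsv[(y0+y1)//2,(x0+x1)//2],hsv[y0+1,x0+1])
E
```

```text
mat [0.696 0.044 0.028]
mat [ 0.683 -0.472  0.028]
mat [0.346 0.055 0.028]
mat [ 0.333 -0.462  0.028]
board [0.67  0.407 0.012]
board [0.668 0.103 0.012]
board [0.541 0.103 0.012]
board [0.542 0.404 0.012]
LA [ 21 153 218] [ 16 133 184]
LB [ 20 157 213] [ 16 132 187]
C0 [ 20 157 202] [ 11 164 146]
C1 [ 21 152 216] [ 11 166 146]
C2 [ 20 156 209] [ 11 166 149]
```

```bash
python3 - <<'E'
from h import *
im,K,T=grab("top")
def rep(n,cs,s,off,z):
    cs=np.array(cs,float)/s+np.array(off)
    W=np.array([onz(K,T,c,z) for c in cs]); 
    c=W.mean(0); e=[np.linalg.norm(W[i]-W[(i+1)%4])*1e3 for i in range(4)]
    d=(W[1]+W[2]-W[0]-W[3]) ; d2=(W[0]+W[1]-W[2]-W[3])
    print(n,c.round(3),np.round(e),"ang 0->1",np.degrees(np.arctan2(d[1],d[0])).round(1),"ang 3->0",np.degrees(np.arctan2(d2[1],d2[0])).round(1))
rep("LA",[(95,60),(350,100),(325,255),(65,210)],8,(245,175),.036)
rep("LB",[(470,82),(740,85),(740,235),(465,235)],8,(245,175),.036)
o=(120,190);s=800/120
rep("C0",[(90,75),(190,75),(195,230),(95,238)],s,o,.025)
rep("C1",[(335,62),(425,85),(380,238),(285,215)],s,o,.025)
rep("C2",[(605,62),(697,45),(722,200),(637,220)],s,o,.025)
im=cv2.imread("pics/scene0.png"); cv2.imwrite("pics/c3.png",cv2.resize(im[145:200,265:365],(800,440),interpolation=cv2.INTER_CUBIC))
E
```

```text
LA [ 0.52  -0.048  0.036] [107.  65. 109.  63.] ang 0->1 -98.7 ang 3->0 -9.7
LB [ 0.52  -0.211  0.036] [112.  62. 114.  63.] ang 0->1 -89.6 ang 3->0 -1.0
C0 [0.453 0.381 0.025] [50. 77. 50. 81.] ang 0->1 -87.1 ang 3->0 3.7
C1 [0.457 0.275 0.025] [46. 79. 49. 80.] ang 0->1 -103.3 ang 3->0 -15.8
C2 [0.468 0.121 0.025] [47. 78. 43. 80.] ang 0->1 -77.5 ang 3->0 11.3
```

View pics/c3.png

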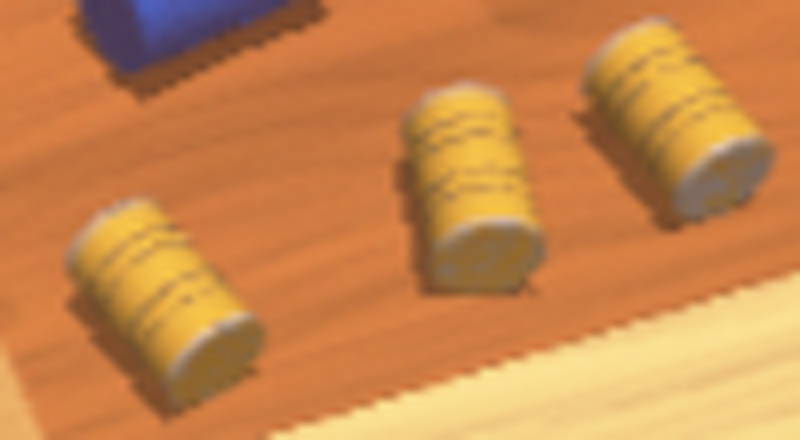

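```bash
python3 - <<'E'
from h import *
move([0.52,-0.048,0.36],toolR(np.radians(-9)))
E
```

```text
xyz [-1.3309, 0.1485, 1.4786] rot [-0.0002, -0.6047, -0.0005] rows 10.0
```

Emit:
step_arm(xyz=[[-0.66,0.07,0.74],[-0.66,0.07,0.74],[-0.66,0.07,0.74],[-0.66,0.07,0.74],[-0.66,0.07,0.74],[-0.66,0.07,0.74]], rotation=[[0,-0.3,0],[0,-0.6,0],[0,-0.6,0],[0,-0.6,0],[0,-0.6,0],[0,-0.6,0]], grip=0)

```text
clock: 1.0
tcp_pos: [0.4136, -0.3232, 0.3834]
orientation: [-1.565, 0.122, -0.122]
contact_force: [-0.2, -0.4, -0.3]
grip_width: 0.0854
```

```bash
python3 - <<'E'
from h import *
st()
move([0.52,-0.048,0.36],toolR(np.radians(-9)))
E
```

```text
t 1.0 tcp [ 0.4136 -0.3232  0.3834] F [-0.2 -0.4 -0.3] w 0.0854
q [ 0.78  0.27 -0.28  1.92  0.09  0.96  0.3 ]
xyz [0.2079, 0.0801, 0.9611] rot [-0.0014, 0.0008, -0.0002] rows 5.0
```

Emit:
step_arm(xyz=[[0.21,0.08,0.96],[0.21,0.08,0.96],[0.21,0.08,0.96],[0.21,0.08,0.96],[0.21,0.08,0.96],[0.21,0.08,0.96],[0.21,0.08,0.96]], rotation=[[0,0,0],[0,0,0],[0,0,0],[0,0,0],[0,0,0],[0,0,0],[0,0,0]])

```text
clock: 1.88
tcp_pos: [0.5205, -0.0498, 0.3598]
orientation: [-1.566, 0.124, -0.123]
contact_force: [-0.1, 0.4, 1.1]
grip_width: 0.0851
```

```bash
python3 - <<'E'
from h import *
st();grab("wrist","w1");grab("top","t2")
E
```

```text
t 1.88 tcp [ 0.5205 -0.0498  0.3598] F [-0.1  0.4  1.1] w 0.0851
q [ 0.33  0.31 -0.43  1.94  0.16  0.92 -0.33]
```

View pics/w1.png

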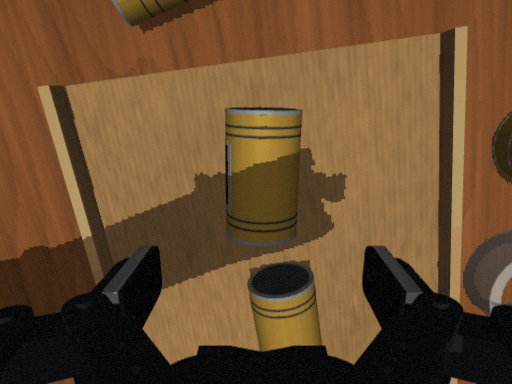

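```bash
python3 - <<'E'
from h import *
im,K,T=grab("wrist")
for uv in [(263.5,113),(262,238),(263,174)]: print(onz(K,T,uv,.036).round(4))
c=(onz(K,T,(263.5,110),.052)+onz(K,T,(262,240),.052))/2
print(c)
E
```

```text
[0.5311 0.0038 0.036 ]
[ 0.5118 -0.1081  0.036 ]
[ 0.5224 -0.048   0.036 ]
[ 0.52203469 -0.04815253  0.052     ]
```

Emit:
step_arm(xyz=[[0.005,0.2,0],[0.005,0.4,0],[0.005,0.5,0],[0.005,0.555,0],[0.005,0.555,0],[0.005,0.555,0]], rotation=[[0,0.009,0],[0,0.009,0],[0,0.009,0],[0,0.009,0],[0,0.009,0],[0,0.009,0]])

```text
clock: 2.78
tcp_pos: [0.5224, -0.0507, 0.1948]
orientation: [-1.565, 0.135, -0.138]
contact_force: [-0.2, 0.5, 0.5]
grip_width: 0.0858
```

```bash
python3 - <<'E'
from h import *
o=st();print(R.from_rotvec(o["orientation"]).as_matrix().round(3));grab("wrist","w2");im,_,_=grab("scene","s2")
cv2.imwrite("pics/s2c.png",cv2.resize(im[120:300,100:340],(800,600)))
E
```

```text
t 2.77 tcp [ 0.5224 -0.0507  0.1948] F [-0.2  0.5  0.5] w 0.0858
q [ 0.25  0.56 -0.34  2.04  0.32  0.59 -0.49]
[[ 0.985  0.002  0.173]
 [-0.173  0.001  0.985]
 [ 0.002 -1.     0.002]]
```

View pics/w2.png

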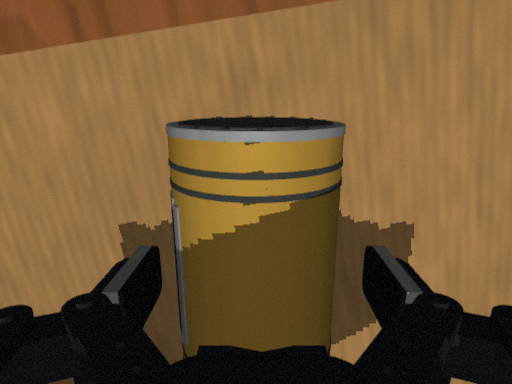

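View pics/s2c.png

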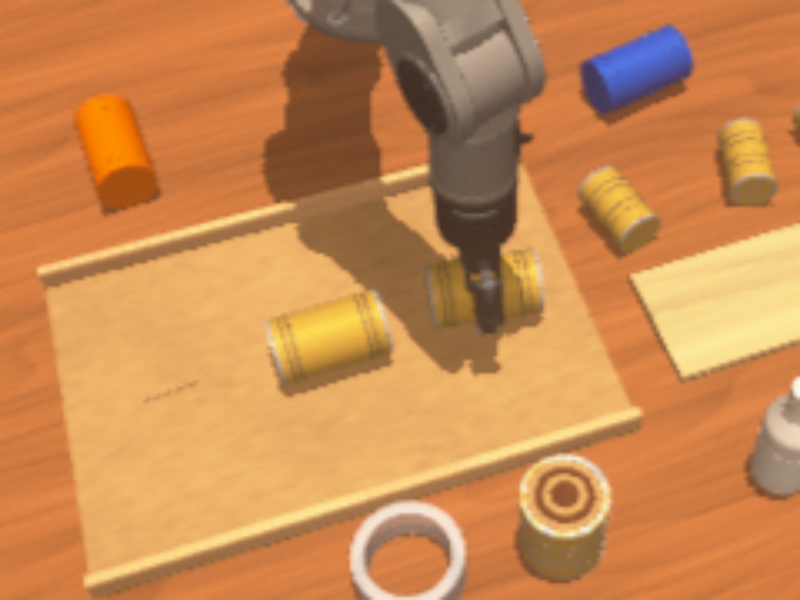

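Emit:
step_arm(xyz=[[0,0,0],[0,0,0],[0,0,0],[0.015,0,0],[0.03,0,0],[0.045,0,0],[0.06,0,0],[0.075,0,0],[0.085,0,0],[0.09,0,0],[0.09,0,0],[0.09,0,0]], rotation=[[0,0,0],[0,0,0],[0,0,0],[0,0,0],[0,0,0],[0,0,0],[0,0,0],[0,0,0],[0,0,0],[0,0,0],[0,0,0],[0,0,0]], grip=0.16, force=20)

```text
clock: 4.38
tcp_pos: [0.5488, -0.0552, 0.1949]
orientation: [-1.565, 0.135, -0.138]
contact_force: [-0.2, 0.5, -0.7]
grip_width: 0.0714
```

```bash
python3 - <<'E'
from h import *
o=st();grab("wrist","w3")
E
```

```text
t 4.38 tcp [ 0.5488 -0.0552  0.1949] F [-0.2  0.5 -0.7] w 0.0714
q [ 0.25  0.59 -0.34  1.98  0.32  0.62 -0.47]
```

View pics/w3.png

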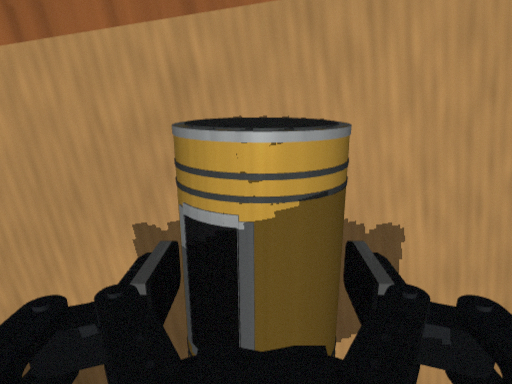

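```bash
cat >> h.py <<'E'
from scipy.optimize import brentq
def axdist(K,T,uv,c,d,z=.036):
    o,v=ray(K,T,uv);n=np.cross(v,d);return abs((np.array([*c,z])-o)@n)/np.linalg.norm(n)
def tin(K,T,yaw,L,Rr,c0,edges,z=.036,rad=.032):
    """yaw: roll direction (rad); L,Rr: silhouette pixels; returns centre lateral point & angles of edges (deg from up, + toward roll dir)"""
    e=np.array([np.cos(yaw),np.sin(yaw),0]);d=np.array([-np.sin(yaw),np.cos(yaw),0]);c0=np.asarray(c0)
    f=lambda s:axdist(K,T,L,c0+s*e[:2],d,z)-axdist(K,T,Rr,c0+s*e[:2],d,z)
    s=brentq(f,-.025,.025);c=np.array([*(c0+s*e[:2]),z])
    out=[]
    for uv in edges:
        o,v=ray(K,T,uv);P=np.array([[ (o-c)@e,(o-c)@[0,0,1]],[v@e,v[2]]])
        a=P[1]@P[1];b=2*P[0]@P[1];q=P[0]@P[0]-rad**2
        D=b*b-4*a*q
        if D<0: out.append(None);continue
        t=(-b-np.sqrt(D))/2/a;p=P[0]+t*P[1];out.append(round(float(np.degrees(np.arctan2(p[0],p[1]))),1))
    return c.round(4),round(1e3*axdist(K,T,L,c[:2],d,z),1),out
E
python3 - <<'E'
from h import *
im,K,T=grab("wrist")
for row in (250,270):
  print(row);print([(c,tuple(im[row,c].tolist())) for c in list(range(172,194))+list(range(234,262))+list(range(334,352))])
E
```

```text
250
[(172, (7, 2, 0)), (173, (1, 3, 0)), (174, (17, 11, 10)), (175, (5, 9, 1)), (176, (4, 4, 6)), (177, (15, 11, 12)), (178, (12, 13, 4)), (179, (38, 62, 84)), (180, (45, 72, 93)), (181, (37, 64, 82)), (182, (61, 63, 66)), (183, (60, 62, 59)), (184, (61, 63, 62)), (185, (61, 61, 59)), (186, (36, 36, 36)), (187, (20, 11, 8)), (188, (10, 1, 6)), (189, (6, 11, 5)), (190, (7, 5, 1)), (191, (0, 9, 7)), (192, (11, 14, 8)), (193, (4, 8, 9)), (234, (14, 13, 18)), (235, (16, 14, 17)), (236, (20, 21, 19)), (237, (55, 57, 54)), (238, (37, 39, 36)), (239, (70, 71, 69)), (240, (81, 82, 80)), (241, (80, 79, 79)), (242, (80, 81, 78)), (243, (82, 81, 80)), (244, (83, 85, 82)), (245, (82, 80, 80)), (246, (82, 81, 78)), (247, (83, 80, 81)), (248, (79, 83, 79)), (249, (79, 78, 77)), (250, (82, 80, 81)), (251, (85, 83, 81)), (252, (84, 84, 82)), (253, (75, 77, 73)), (254, (41, 77, 95)), (255, (29, 75, 97)), (256, (31, 76, 97)), (257, (28, 76, 98)), (258, (30, 77, 99)), (259, (32, 75, 97)), (260, (28, 76, 96)), (261, (33, 77, 98)), (334, (29, 63, 81)), (335, (25, 62, 80)), (336, (19, 59, 79)), (337, (26,
[... 988 characters left out ...]
, (246, (78, 78, 77)), (247, (80, 80, 78)), (248, (78, 79, 77)), (249, (82, 81, 78)), (250, (83, 82, 81)), (251, (83, 80, 78)), (252, (83, 82, 82)), (253, (78, 76, 74)), (254, (47, 71, 84)), (255, (27, 72, 95)), (256, (27, 76, 99)), (257, (27, 76, 98)), (258, (31, 76, 98)), (259, (34, 80, 99)), (260, (36, 78, 100)), (261, (27, 74, 97)), (334, (28, 62, 80)), (335, (21, 58, 78)), (336, (19, 58, 76)), (337, (22, 58, 77)), (338, (25, 57, 74)), (339, (23, 54, 71)), (340, (34, 62, 81)), (341, (43, 67, 90)), (342, (39, 64, 88)), (343, (36, 58, 74)), (344, (19, 22, 27)), (345, (0, 1, 0)), (346, (11, 10, 6)), (347, (2, 0, 1)), (348, (1, 0, 0)), (349, (2, 3, 0)), (350, (9, 9, 6)), (351, (13, 11, 13))]
```

```bash
python3 - <<'E'
from h import *
im,K,T=grab("wrist")
print(tin(K,T,np.radians(-9.9),(182,250),(341.5,250),(.5488,-.0552),[(253.5,250),(238,250),(186.5,250)]))
print(tin(K,T,np.radians(-9.9),(183,270),(339.8,270),(.5488,-.0552),[(253.5,270),(238,270),(187.5,270)]))
E
```

```text
(array([ 0.5499, -0.0554,  0.036 ]), np.float64(31.8), [-4.7, -13.5, -56.6])
(array([ 0.5497, -0.0554,  0.036 ]), np.float64(31.8), [-4.5, -13.5, -56.4])
```

Emit:
step_arm(xyz=[[0.015,0,0],[0.03,0,0],[0.045,0,0],[0.06,0,0],[0.07,0,0],[0.078,0,0],[0.078,0,0],[0.078,0,0]], rotation=[[0,0,0],[0,0,0],[0,0,0],[0,0,0],[0,0,0],[0,0,0],[0,0,0],[0,0,0]])

```text
clock: 5.52
tcp_pos: [0.5718, -0.0593, 0.195]
orientation: [-1.565, 0.135, -0.138]
contact_force: [-0.0, -0.0, -0.0]
grip_width: 0.0715
```

```bash
cat >> h.py <<'E'
def runs(im,row,lo=130,hi=400):
    """transitions along a row, by class: G gold, g grey, k dark"""
    s=""
    for c in range(lo,hi):
        b,g,rr=[int(x) for x in im[row,c]]
        s+= "k" if max(b,g,rr)<33 else ("g" if rr-b<16 else "G")
    out=[];p=0
    for i in range(1,len(s)+1):
        if i==len(s) or s[i]!=s[p]:
            if i-p>=3: out.append((s[p],p+lo,i+lo))
            p=i
    return out
E
python3 - <<'E'
from h import *
o=st();im,K,T=grab("wrist","w4")
for row in (240,265): print(runs(im,row))
E
```

```text
t 5.53 tcp [ 0.5718 -0.0593  0.195 ] F [-0. -0. -0.] w 0.0715
q [ 0.25  0.61 -0.34  1.93  0.32  0.65 -0.45]
[('G', 130, 159), ('G', 160, 217), ('g', 217, 233), ('k', 233, 304), ('g', 304, 316), ('G', 316, 400)]
[('G', 130, 133), ('k', 136, 142), ('g', 142, 157), ('k', 157, 180), ('G', 180, 218), ('g', 218, 233), ('k', 233, 303), ('g', 303, 315), ('G', 315, 345), ('k', 345, 367), ('g', 367, 382), ('k', 382, 391), ('G', 392, 400)]
```

View pics/w4.png

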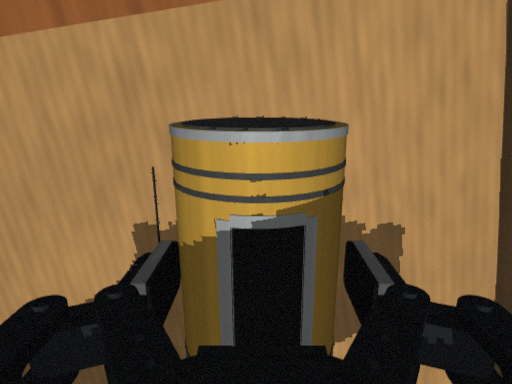

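```bash
python3 - <<'E'
from h import *
im,K,T=grab("wrist")
for row in (212,240): print([(c,tuple(im[row,c].tolist())) for c in list(range(170,188,1))+list(range(334,350))])
E
```

```text
[(170, (83, 134, 174)), (171, (81, 132, 173)), (172, (81, 128, 172)), (173, (82, 131, 171)), (174, (79, 128, 169)), (175, (78, 128, 169)), (176, (52, 96, 125)), (177, (33, 84, 111)), (178, (35, 91, 116)), (179, (40, 96, 124)), (180, (36, 99, 127)), (181, (44, 105, 134)), (182, (43, 107, 138)), (183, (43, 109, 140)), (184, (50, 114, 145)), (185, (45, 113, 147)), (186, (46, 115, 148)), (187, (46, 116, 147)), (334, (24, 65, 82)), (335, (27, 63, 82)), (336, (25, 62, 80)), (337, (23, 63, 80)), (338, (27, 66, 81)), (339, (27, 58, 78)), (340, (14, 55, 70)), (341, (36, 75, 95)), (342, (77, 126, 169)), (343, (91, 140, 185)), (344, (85, 138, 180)), (345, (85, 135, 176)), (346, (81, 131, 173)), (347, (81, 131, 170)), (348, (81, 129, 172)), (349, (80, 130, 171))]
[(170, (44, 61, 77)), (171, (41, 59, 78)), (172, (34, 53, 69)), (173, (37, 54, 71)), (174, (37, 54, 71)), (175, (30, 54, 68)), (176, (39, 57, 78)), (177, (40, 65, 85)), (178, (38, 76, 97)), (179, (37, 84, 109)), (180, (38, 94, 119)), (181, (39, 97, 125)), (182, (43, 102, 129)), (183, (44, 105, 133)), (184, (40, 105, 134)), (185, (42, 107, 140)), (186, (44, 113, 144)), (187, (48, 111, 146)), (334, (25, 61, 81)), (335, (18, 62, 79)), (336, (26, 65, 80)), (337, (22, 56, 76)), (338, (22, 58, 73)), (339, (25, 55, 73)), (340, (44, 69, 91)), (341, (43, 67, 89)), (342, (41, 67, 90)), (343, (45, 72, 92)), (344, (43, 70, 93)), (345, (42, 68, 92)), (346, (45, 70, 91)), (347, (36, 55, 75)), (348, (33, 54, 71)), (349, (33, 54, 69))]
```

```bash
python3 - <<'E'
from h import *
im,K,T=grab("wrist")
for yaw in (-9.9,-9.0):
  print(tin(K,T,np.radians(yaw),(177.7,240),(339.5,240),(.5718,-.0593),[(217,240),(233,240),(304,240),(316,240)]))
  print(tin(K,T,np.radians(yaw),(176,212),(341.3,212),(.5718,-.0593),[(217,240),(233,240),(304,240),(316,240)]))
E
```

```text
(array([ 0.5716, -0.0593,  0.036 ]), np.float64(32.0), [-23.8, -14.0, 27.1, 36.0])
(array([ 0.5716, -0.0593,  0.036 ]), np.float64(31.9), [-23.9, -14.1, 26.9, 35.9])
(array([ 0.5718, -0.0593,  0.036 ]), np.float64(31.9), [-23.5, -13.7, 27.4, 36.3])
(array([ 0.5721, -0.0593,  0.036 ]), np.float64(31.9), [-24.0, -14.1, 26.9, 35.7])
```

Emit:
step_arm(xyz=[[-0.005,0,0],[-0.01,0,0],[-0.013,0,0],[-0.016,0,0],[-0.018,0,0],[-0.02,0,0],[-0.021,0,0],[-0.021,0,0],[-0.021,0,0]], rotation=[[0,0,0],[0,0,0],[0,0,0],[0,0,0],[0,0,0],[0,0,0],[0,0,0],[0,0,0],[0,0,0]])

```text
clock: 6.8
tcp_pos: [0.5656, -0.0582, 0.195]
orientation: [-1.565, 0.135, -0.138]
contact_force: [-0.1, 0.3, -0.4]
grip_width: 0.0717
```

```bash
cat >> h.py <<'E'
def wang(im,K,T,yaw,c0,row=240):
    g=np.abs(np.diff(cv2.GaussianBlur(im,(1,1),0)[row].astype(float),axis=0)).sum(1)
    rr=runs(im,row); print(rr)
    print("L",[(c,int(g[c])) for c in range(165,190) if g[c]>25],"R",[(c,int(g[c])) for c in range(325,360) if g[c]>25])
E
python3 - <<'E'
from h import *
o=st();im,K,T=grab("wrist","w5")
wang(im,K,T,0,0,212);wang(im,K,T,0,0,240)
E
```

```text
t 6.8 tcp [ 0.5656 -0.0582  0.195 ] F [-0.1  0.3 -0.4] w 0.0717
q [ 0.25  0.61 -0.34  1.94  0.32  0.64 -0.46]
[('G', 130, 169), ('G', 170, 400)]
L [(167, 160), (168, 112), (169, 140), (170, 135), (188, 145)] R [(353, 47), (354, 183)]
[('G', 130, 170), ('G', 173, 229), ('g', 229, 244), ('k', 244, 315), ('g', 315, 328), ('G', 328, 400)]
L [(169, 54), (170, 41), (172, 65)] R [(327, 43), (328, 29), (352, 30)]
```

```bash
python3 - <<'E'
from h import *
im,K,T=grab("wrist")
print(tin(K,T,np.radians(-9.9),(188.8,212),(354.3,212),(.5656,-.0582),[(229,240),(244,240),(315,240),(328,240)]))
E
```

```text
(array([ 0.5702, -0.059 ,  0.036 ]), np.float64(31.9), [-26.1, -16.8, 24.0, 33.5])
```

Emit:
step_arm(xyz=[[-0.003,0,0],[-0.005,0,0],[-0.007,0,0],[-0.007,0,0],[-0.007,0,0]], rotation=[[0,0,0],[0,0,0],[0,0,0],[0,0,0],[0,0,0]])

```text
clock: 7.52
tcp_pos: [0.5636, -0.0578, 0.195]
orientation: [-1.565, 0.135, -0.138]
contact_force: [-0.3, -0.7, -0.5]
grip_width: 0.0718
```

```bash
python3 - <<'E'
from h import *
o=st();im,K,T=grab("wrist","w5")
wang(im,K,T,0,0,212);wang(im,K,T,0,0,240)
E
```

```text
t 7.53 tcp [ 0.5636 -0.0578  0.195 ] F [-0.3 -0.7 -0.5] w 0.0718
q [ 0.25  0.6  -0.34  1.95  0.32  0.64 -0.46]
[('G', 130, 173), ('G', 174, 400)]
L [(171, 116), (172, 131), (173, 88), (174, 153), (187, 73), (188, 86)] R [(353, 176), (354, 46)]
[('G', 130, 175), ('G', 176, 222), ('g', 222, 237), ('k', 237, 308), ('g', 308, 322), ('G', 322, 400)]
L [(173, 46), (174, 38), (175, 31), (176, 95), (189, 30)] R [(351, 37)]
```

```bash
python3 - <<'E'
from h import *
im,K,T=grab("wrist")
print(tin(K,T,np.radians(-9.9),(188.2,212),(353.8,212),(.5636,-.0578),[(222,240),(237,240),(308,240),(322,240)]))
E
```

```text
(array([ 0.568 , -0.0586,  0.036 ]), np.float64(31.9), [-30.5, -20.6, 19.9, 29.4])
```

Emit:
step_arm(xyz=[[0.007,0,0],[0.014,0,0],[0.014,0,0],[0.014,-0.1,0],[0.014,-0.25,0],[0.014,-0.4,-0.1],[-0.04,-0.45,-0.3],[-0.055,-0.45,-0.527],[-0.055,-0.45,-0.527],[-0.055,-0.45,-0.527]], rotation=[[0,0,0],[0,0,0],[0,0,0],[0,0,0],[0,0,0],[0,0,0],[0,-0.1,0],[0,-0.104,0],[0,-0.104,0],[0,-0.104,0]], grip=0)

```text
clock: 8.88
tcp_pos: [0.5195, -0.2111, 0.3296]
orientation: [-1.569, 0.008, -0.011]
contact_force: [0.5, 0.9, 0.0]
grip_width: 0.0853
```

```bash
python3 - <<'E'
from h import *
o=st();im,K,T=grab("wrist","w6")
E
```

```text
t 8.88 tcp [ 0.5195 -0.2111  0.3296] F [0.5 0.9 0. ] w 0.0853
q [ 0.6   0.41 -0.41  1.88  0.2   0.89  0.08]
```

View pics/w6.png

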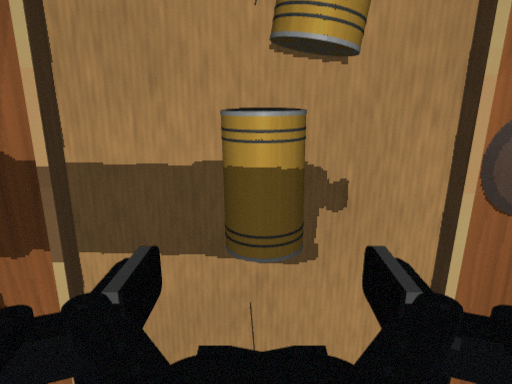

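```bash
python3 - <<'E'
from h import *
im,K,T=grab("wrist")
a=onz(K,T,(264,110),.052);b=onz(K,T,(264,256),.052);print(a,b,(a+b)/2)
e=a-b;yaw=np.degrees(np.arctan2(e[1],e[0]))-90;print(yaw)
move([*((a+b)/2)[:2],.195],toolR(np.radians(yaw)))
E
```

```text
[ 0.52344392 -0.15005283  0.052     ] [ 0.52258734 -0.26310959  0.052     ] [ 0.52301563 -0.20658121  0.052     ]
-0.4340976730700419
xyz [0.0082, 0.4489, 0.0072] rot [-0.0014, -0.0003, 0.0015] rows 3.0
```

Emit:
step_arm(xyz=[[0.009,0.2,0],[0.009,0.35,0],[0.009,0.42,0],[0.009,0.449,0],[0.009,0.449,0],[0.009,0.449,0]], rotation=[[0,0,0],[0,0,0],[0,0,0],[0,0,0],[0,0,0],[0,0,0]])

```text
clock: 9.72
tcp_pos: [0.524, -0.2084, 0.1961]
orientation: [-1.569, 0.002, -0.009]
contact_force: [1.0, -0.3, 0.7]
grip_width: 0.0854
```

Emit:
step_arm(xyz=[[0,0,0],[0,0,0],[0,0,0],[0.015,0,0],[0.03,0,0],[0.045,0,0],[0.06,0,0],[0.075,0,0],[0.09,0,0],[0.105,0,0],[0.12,0,0],[0.135,0,0],[0.147,0,0],[0.156,0,0],[0.16,0,0],[0.16,0,0],[0.16,0,0]], rotation=[[0,0,0],[0,0,0],[0,0,0],[0,0,0],[0,0,0],[0,0,0],[0,0,0],[0,0,0],[0,0,0],[0,0,0],[0,0,0],[0,0,0],[0,0,0],[0,0,0],[0,0,0],[0,0,0],[0,0,0]], grip=0.16)

```text
clock: 11.85
tcp_pos: [0.5718, -0.2088, 0.1963]
orientation: [-1.569, 0.003, -0.009]
contact_force: [0.1, 0.2, 0.4]
grip_width: 0.0719
```

```bash
python3 - <<'E'
from h import *
o=st();im,K,T=grab("wrist","w7")
wang(im,K,T,0,0,212);wang(im,K,T,0,0,240)
E
```

```text
t 11.85 tcp [ 0.5718 -0.2088  0.1963] F [0.1 0.2 0.4] w 0.0719
q [ 0.5   0.65 -0.34  1.84  0.32  0.7  -0.03]
[('G', 130, 160), ('G', 161, 171), ('g', 171, 184), ('G', 184, 400)]
L [(169, 43), (170, 35), (171, 28), (184, 26), (186, 36), (187, 32)] R [(332, 35), (333, 31), (335, 31)]
[('G', 130, 162), ('G', 164, 173), ('k', 173, 203), ('g', 203, 217), ('G', 217, 400)]
L [(171, 46), (172, 77), (173, 50), (185, 34), (188, 38)] R [(333, 42), (346, 32)]
```

View pics/w7.png

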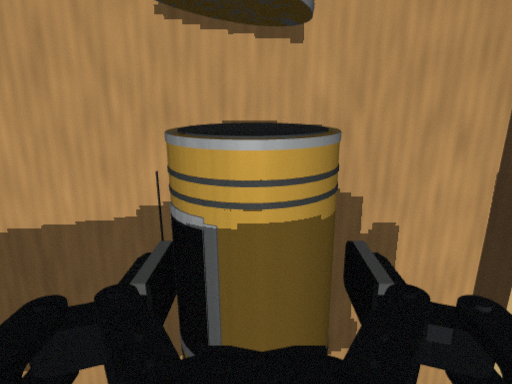

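```bash
python3 - <<'E'
from h import *
im,K,T=grab("wrist")
print(tin(K,T,np.radians(-.4),(172.7,240),(333.7,240),(.5718,-.2088),[(203,240),(217,240)]))
print(tin(K,T,np.radians(-.4),(171.,212),(335.5,212),(.5718,-.2088),[(203,240),(217,240)]))
E
```

```text
(array([ 0.5698, -0.2088,  0.036 ]), np.float64(32.1), [-29.6, -20.0])
(array([ 0.5699, -0.2088,  0.036 ]), np.float64(32.0), [-29.8, -20.2])
```

Emit:
step_arm(xyz=[[0.012,0,0],[0.024,0,0],[0.036,0,0],[0.048,0,0],[0.06,0,0],[0.07,0,0],[0.078,0,0],[0.084,0,0],[0.088,0,0],[0.091,0,0],[0.091,0,0],[0.091,0,0]], rotation=[[0,0,0],[0,0,0],[0,0,0],[0,0,0],[0,0,0],[0,0,0],[0,0,0],[0,0,0],[0,0,0],[0,0,0],[0,0,0],[0,0,0]])

```text
clock: 13.45
tcp_pos: [0.5991, -0.209, 0.1964]
orientation: [-1.569, 0.003, -0.009]
contact_force: [0.0, -0.3, -0.1]
grip_width: 0.0719
```

```bash
python3 - <<'E'
from h import *
o=st();im,K,T=grab("wrist","w8")
wang(im,K,T,0,0,212);wang(im,K,T,0,0,240)
E
```

```text
t 13.45 tcp [ 0.5991 -0.209   0.1964] F [ 0.  -0.3 -0.1] w 0.0719
q [ 0.48  0.68 -0.34  1.78  0.32  0.73 -0.03]
[('G', 130, 400)]
L [(170, 44)] R [(330, 36), (331, 35), (332, 26), (333, 39)]
[('G', 130, 199), ('g', 199, 212), ('k', 212, 283), ('g', 283, 297), ('G', 297, 400)]
L [] R [(331, 31), (332, 33), (346, 30)]
```

View pics/w8.png

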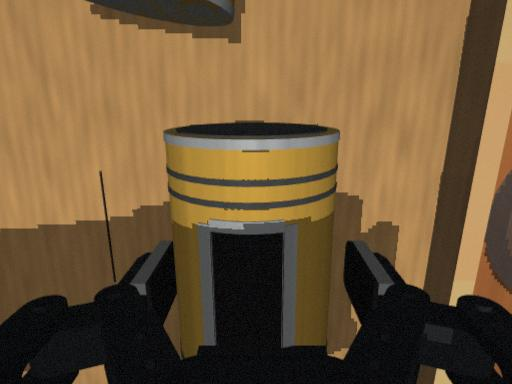

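```bash
python3 - <<'E'
from h import *
im,K,T=grab("wrist")
print([(c,tuple(im[240,c].tolist())) for c in range(166,180)])
for L,Rr in (((171,240),(332.2,240)),((170,212),(333.7,212))):
 print(tin(K,T,np.radians(-.4),L,Rr,(.5991,-.209),[(199,240),(212,240),(283,240),(297,240)]))
E
```

```text
[(166, (46, 66, 80)), (167, (41, 59, 78)), (168, (47, 65, 80)), (169, (45, 62, 80)), (170, (46, 64, 79)), (171, (47, 64, 81)), (172, (31, 57, 74)), (173, (23, 59, 75)), (174, (26, 62, 80)), (175, (20, 60, 81)), (176, (21, 64, 82)), (177, (25, 63, 85)), (178, (25, 65, 82)), (179, (20, 64, 82))]
(array([ 0.5965, -0.209 ,  0.036 ]), np.float64(32.2), [-31.2, -22.0, 19.2, 28.3])
(array([ 0.5967, -0.209 ,  0.036 ]), np.float64(31.9), [-31.7, -22.4, 18.8, 27.9])
```

Emit:
step_arm(xyz=[[0.0015,0,0],[0.003,0,0],[0.0035,0,0],[0.0035,0,0]], rotation=[[0,0,0],[0,0,0],[0,0,0],[0,0,0]])

```text
clock: 14.05
tcp_pos: [0.6002, -0.209, 0.1964]
orientation: [-1.569, 0.003, -0.009]
contact_force: [0.2, -0.1, -0.3]
grip_width: 0.0715
```

```bash
python3 - <<'E'
from h import *
o=st();im,K,T=grab("wrist","w8")
wang(im,K,T,0,0,212);wang(im,K,T,0,0,240)
print([(c,tuple(im[240,c].tolist())) for c in list(range(168,178))+list(range(327,338))])
E
```

```text
t 14.05 tcp [ 0.6002 -0.209   0.1964] F [ 0.2 -0.1 -0.3] w 0.0715
q [ 0.48  0.68 -0.34  1.78  0.32  0.73 -0.03]
[('G', 130, 400)]
L [(169, 43)] R [(330, 53), (331, 32), (333, 28)]
[('G', 130, 200), ('g', 200, 214), ('k', 214, 284), ('g', 284, 298), ('G', 298, 400)]
L [] R [(331, 35), (346, 50)]
[(168, (47, 66, 82)), (169, (46, 63, 79)), (170, (47, 65, 81)), (171, (44, 63, 80)), (172, (30, 63, 81)), (173, (28, 64, 81)), (174, (29, 65, 84)), (175, (28, 65, 83)), (176, (25, 65, 85)), (177, (30, 66, 85)), (327, (30, 63, 80)), (328, (28, 61, 80)), (329, (23, 61, 76)), (330, (26, 59, 76)), (331, (20, 57, 73)), (332, (35, 64, 86)), (333, (39, 66, 87)), (334, (46, 69, 91)), (335, (40, 68, 89)), (336, (42, 69, 91)), (337, (43, 70, 92))]
```

```bash
python3 - <<'E'
from h import *
im,K,T=grab("wrist")
for L,Rr in (((171.9,240),(332.,240)),((170,212),(333.7,212))):
 print(tin(K,T,np.radians(-.4),L,Rr,(.6,-.209),[(200,240),(214,240),(284,240),(298,240)]))
E
```

```text
(array([ 0.5977, -0.209 ,  0.036 ]), np.float64(32.0), [-30.8, -21.0, 19.5, 28.7])
(array([ 0.5977, -0.209 ,  0.036 ]), np.float64(31.9), [-30.9, -21.1, 19.4, 28.6])
```

Emit:
step_arm(xyz=[[-0.004,0,0],[-0.008,0,0],[-0.008,0,0],[-0.008,-0.15,0],[-0.008,-0.35,0],[-0.008,-0.5,0.1],[-0.008,-0.55,0.3],[-0.008,-0.55,0.5],[-0.008,-0.55,0.7],[-0.008,-0.55,0.9],[-0.008,-0.55,0.9]], rotation=[[0,0,0],[0,0,0],[0,0,0],[0,0,0],[0,0,0],[0,0.1,0],[0,0.2,0],[0,0.3,0],[0,0.4,0],[0,0.5,0],[0,0.5,0]], grip=0)

```text
clock: 15.52
tcp_pos: [0.5983, 0.068, 0.3623]
orientation: [-1.476, 0.61, -0.614]
contact_force: [0.3, -1.4, 0.3]
grip_width: 0.0852
```

```bash
cat >> h.py <<'E'
import json
def log():
    o=r.get_obs();open("log.jsonl","a").write(json.dumps([o[k].tolist() for k in("joints","tcp_pos","orientation")])+"\n");return o
_st=st
def st(): log();return _st()
E
python3 - <<'E'
from h import *
st();move([.6,.26,.36],toolR(np.radians(-90)))
im,K,T=grab("top","t3");cv2.imwrite("pics/t3c.png",cv2.resize(im[130:260,110:410],(800,347),interpolation=cv2.INTER_CUBIC))
E
```

```text
t 15.53 tcp [0.5983 0.068  0.3623] F [ 0.3 -1.4  0.3] w 0.0852
q [ 0.02  0.42 -0.31  1.76  0.15  0.98 -1.13]
xyz [-0.4477, 0.011, 0.4571] rot [-0.0041, 0.5011, -0.0019] rows 5.0
```

View pics/t3c.png

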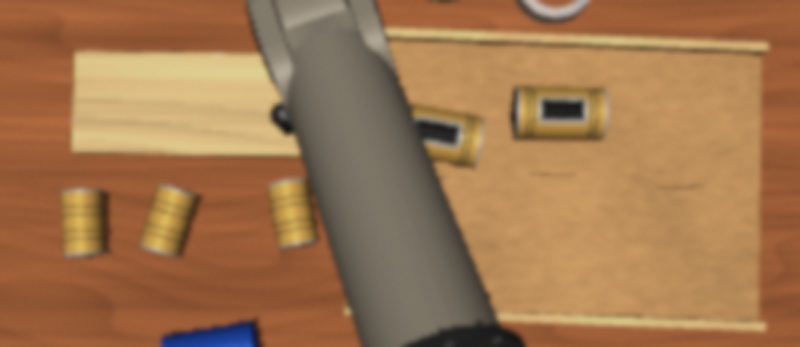

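Emit:
step_arm(xyz=[[-0.45,0.01,0.46],[-0.45,0.01,0.46],[-0.45,0.01,0.46],[-0.45,0.01,0.46],[-0.45,0.01,0.46],[-0.45,0.01,0.46]], rotation=[[0,0.1,0],[0,0.2,0],[0,0.3,0],[0,0.4,0],[0,0.5,0],[0,0.5,0]])

```text
clock: 16.32
tcp_pos: [0.6016, 0.2557, 0.3593]
orientation: [-1.205, 1.207, -1.211]
contact_force: [0.8, -0.3, 0.2]
grip_width: 0.0854
```

```bash
python3 - <<'E'
from h import *
st();grab("wrist","w9");im,K,T=grab("top","t4");cv2.imwrite("pics/t4c.png",cv2.resize(im[130:260,110:410],(800,347),interpolation=cv2.INTER_CUBIC))
E
```

```text
t 16.32 tcp [0.6016 0.2557 0.3593] F [ 0.8 -0.3  0.2] w 0.0854
q [-0.37  0.49 -0.17  1.65  0.1   1.01 -2.15]
```

View pics/w9.png

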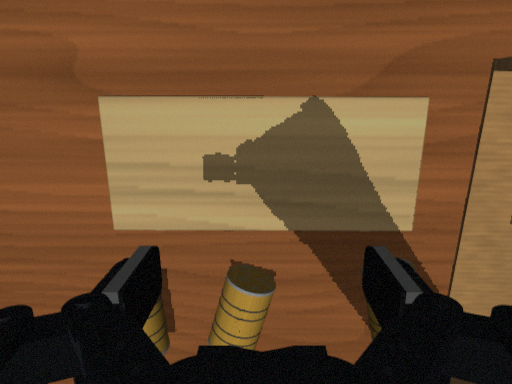

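View pics/t4c.png

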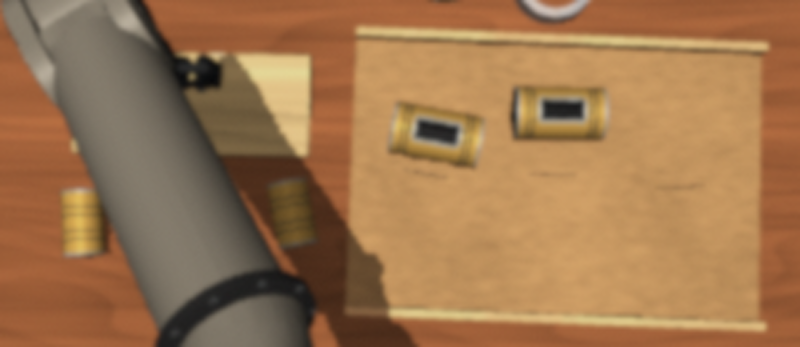

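```bash
cat > kin.py <<'E'
import numpy as np,json,itertools
from scipy.spatial.transform import Rotation as R
D=[([0.99887893,0.4778227,0.02236969,1.55643292,-0.01151903,1.10925949,-0.08310153],[0.30185199,-0.60345578,0.40371866],[-1.39276663,0.86235058,-0.85974513]),
([0.78,0.27,-0.28,1.92,0.09,0.96,0.3],[0.4136,-0.3232,0.3834],[-1.565,0.122,-0.122]),
([0.33,0.31,-0.43,1.94,0.16,0.92,-0.33],[0.5205,-0.0498,0.3598],[-1.566,0.124,-0.123]),
([0.25,0.56,-0.34,2.04,0.32,0.59,-0.49],[0.5224,-0.0507,0.1948],[-1.565,0.135,-0.138]),
([0.25,0.6,-0.34,1.95,0.32,0.64,-0.46],[0.5636,-0.0578,0.195],[-1.565,0.135,-0.138]),
([0.6,0.41,-0.41,1.88,0.2,0.89,0.08],[0.5195,-0.2111,0.3296],[-1.569,0.008,-0.011]),
([0.48,0.68,-0.34,1.78,0.32,0.73,-0.03],[0.5991,-0.209,0.1964],[-1.569,0.003,-0.009])]
D+= [tuple(json.loads(l)) for l in open("log.jsonl")]
E
python3 - <<'E'
from kin import *
best=[]
ax={'z':[0,0,1],'y':[0,1,0],'x':[1,0,0]}
for s in itertools.product([1,-1],repeat=7):
    if s[1]!=1: continue
    Rs=[];
    for q,p,o in D:
        M=R.identity()
        for i,a in enumerate("zyzyzyz"): M=M*R.from_rotvec(np.array(ax[a])*q[i]*s[i])
        Rs.append(M.inv()*R.from_rotvec(o))
    m=R.concatenate(Rs).mean(); e=[ (m.inv()*x).magnitude() for x in Rs]
    best.append((max(e),s,m.as_matrix().round(2).tolist()))
best.sort(key=lambda b:b[0]);print(*best[:4],sep="\n")
E
```

```text
(0.00785426854121979, (-1, 1, -1, 1, -1, 1, -1), [[-1.0, 0.0, -0.0], [-0.0, 0.0, 1.0], [0.0, 1.0, -0.0]])
(0.35404434736509977, (-1, 1, -1, 1, 1, 1, -1), [[-0.96, -0.1, 0.25], [0.26, -0.18, 0.95], [-0.05, 0.98, 0.2]])
(0.5422587876963122, (-1, 1, -1, -1, 1, 1, 1), [[0.89, -0.44, -0.09], [0.06, -0.07, 1.0], [-0.44, -0.9, -0.04]])
(0.6015317484603921, (-1, 1, 1, 1, -1, 1, -1), [[-0.87, 0.03, 0.49], [0.49, 0.21, 0.85], [-0.08, 0.98, -0.2]])
```

```bash
cat >> kin.py <<'E'
S=[-1,1,-1,1,-1,1,-1];AX=[[0,0,1],[0,1,0]]*4
E0=np.array([[-1,0,0],[0,0,1],[0,1,0.]])
def frames(q):
    M=np.eye(3);out=[M]
    for i in range(7):
        M=M@R.from_rotvec(np.array(AX[i])*q[i]*S[i]).as_matrix();out.append(M)
    return out
def fit():
    A=[];b=[]
    for q,p,o in D:
        A.append(np.hstack(frames(q)));b.append(p)
    lam=0.002
    A=np.vstack(A+[lam*np.eye(24)]);b=np.hstack(b+[np.zeros(24)])
    t=np.linalg.lstsq(A,b,rcond=None)[0]
    return t,(A@t-b)[:-24]
E
python3 - <<'E'
from kin import *
t,e=fit();print(t.reshape(8,3).round(3));print(abs(e).max())
E
```

```text
[[-0.003  0.003  0.34 ]
 [-0.016 -0.018  0.34 ]
 [ 0.027 -0.018  0.272]
 [-0.027 -0.015  0.272]
 [-0.016 -0.015  0.235]
 [ 0.015  0.003  0.235]
 [-0.018  0.003  0.275]
 [-0.002 -0.001  0.275]]
0.0014392632955539941
```

Emit:
step_arm(xyz=[[-0.05,0.05,0.06],[-0.05,0.1,0.06],[-0.05,0.2,0.06],[-0.05,0.2,0.06],[-0.05,0.2,0.06]], rotation=[[-0.1,0,0],[-0.2,0,0],[-0.3,0,0],[-0.333,0,0],[-0.333,0,0]])

```text
clock: 17.05
tcp_pos: [0.6204, 0.2697, 0.2986]
orientation: [-1.579, 1.58, -0.914]
contact_force: [0.4, -0.2, -0.5]
grip_width: 0.0852
```

```bash
python3 - <<'E'
from h import *
st();grab("wrist","w10")
from kin import *
t,e=fit();print(t.reshape(8,3).round(3));print(abs(e).max())
E
```

```text
t 17.05 tcp [0.6204 0.2697 0.2986] F [ 0.4 -0.2 -0.5] w 0.0852
q [-0.31  0.72 -0.23  1.44 -0.1   1.45 -2.05]
[[-0.     0.001  0.143]
 [-0.002 -0.016  0.143]
 [ 0.007 -0.016  0.273]
 [-0.007 -0.016  0.273]
 [-0.002 -0.016  0.237]
 [ 0.002  0.     0.237]
 [-0.001  0.     0.078]
 [-0.    -0.     0.078]]
0.0017129139370447369
```

View pics/w10.png

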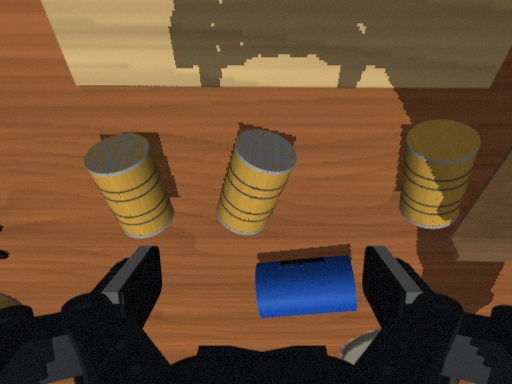

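```bash
python3 - <<'E'
import cv2,numpy as np
im=cv2.imread("pics/w10.png")
a=[cv2.resize(im[y:y+60,x:x+80],(400,300),interpolation=cv2.INTER_CUBIC) for x,y in((80,125),(222,122),(400,115))]
cv2.imwrite("pics/e.png",np.vstack([np.hstack(a[:2]),np.hstack([a[2],a[2]*0+np.uint8(0)])]))
E
```

```text
(no output)
```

View pics/e.png

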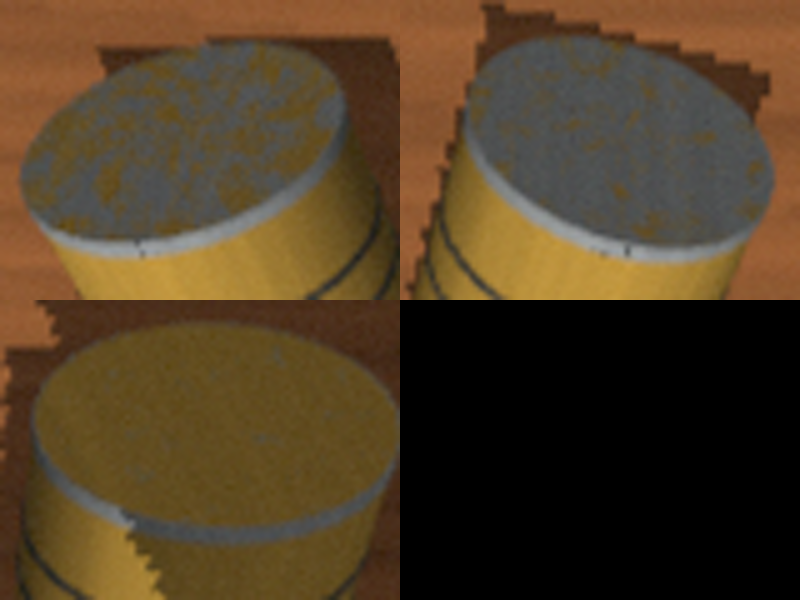

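```bash
python3 - <<'E'
from h import *
im,K,T=grab("wrist")
for n,uv,c,a in (("C0",(119,156),(.453,.381),3.7),("C1",(264,152),(.457,.275),-15.8),("C2",(441,145),(.468,.121),11.3)):
    p=onz(K,T,uv,.025);a=np.radians(a);print(n,p.round(4),"top pred",(np.array(c)+.04*np.array([np.cos(a),np.sin(a)])).round(4))
    # project predicted tin outline: centre & other end
    for s in (-.04,.0,.04): print(proj(K,T,[c[0]+s*np.cos(a),c[1]+s*np.sin(a),.025]).round(0),end=" ")
    print()
E
```

```text
C0 [0.4899 0.386  0.025 ] top pred [0.4929 0.3836]
[150. 218.] [137. 188.] [121. 153.] 
C1 [0.4944 0.2686 0.025 ] top pred [0.4955 0.2641]
[245. 214.] [256. 185.] [270. 151.] 
C2 [0.5019 0.13   0.025 ] top pred [0.5072 0.1288]
[430. 208.] [437. 177.] [445. 140.]
```

```bash
python3 - <<'E'
from h import *
im,K,T=grab("wrist")
for n,f,b in (("C0",(118.5,156),(147.5,220)),("C1",(264.5,152.5),(243.5,221.5)),("C2",(441.5,145),(432,212))):
    p=onz(K,T,f,.025);q=onz(K,T,b,.025);d=(p-q)[:2];L=np.linalg.norm(d);d/=L
    print(n,p.round(4),"len",L.round(3),"ang",np.degrees(np.arctan2(d[1],d[0])).round(1),"centre",(p[:2]-.04*d).round(4))
E
```

```text
C0 [0.4895 0.3869 0.025 ] len 0.081 ang 3.1 centre [0.4496 0.3848]
C1 [0.4936 0.2685 0.025 ] len 0.089 ang -13.1 centre [0.4546 0.2775]
C2 [0.5017 0.1296 0.025 ] len 0.082 ang 14.8 centre [0.463  0.1194]
```

```bash
cat >> kin.py <<'E'
from scipy.optimize import least_squares
LO=np.array([-2.96,-.34,-1.41,.24,-1.37,.17,-2.96]);HI=np.array([2.96,2.1,1.46,2.44,4.51,1.92,2.96])
TT,_=fit();TT=TT.reshape(8,3)
def fk(q):
    F=frames(q);return sum(F[i]@TT[i] for i in range(8)),F[7]@E0
def ik(p,M,q0):
    def res(q):
        P,N=fk(q);return np.hstack([10*(P-p),R.from_matrix(N.T@M).as_rotvec(),.01*(q-q0)])
    s=least_squares(res,np.clip(q0,LO+.01,HI-.01),bounds=(LO,HI));P,N=fk(s.x)
    return s.x,np.linalg.norm(P-p),R.from_matrix(N.T@M).magnitude()
def hand(az,tau,flip=False):
    """fingers: az horizontal dir, tau = angle from vertical; z up-ish, flip -> z down-ish"""
    c,s=np.cos(az),np.sin(az);f=np.array([np.sin(tau)*c,np.sin(tau)*s,-np.cos(tau)])
    z=np.array([np.cos(tau)*c,np.cos(tau)*s,np.sin(tau)])
    if flip:z=-z
    x=np.cross(f,z);return np.stack([x,f,z],1)
E
python3 - <<'E'
from kin import *
q0=np.array([-0.31,0.72,-0.23,1.44,-0.1,1.45,-2.05])
rad=np.radians
def chk(n,M,g,q0):
    best=None
    for k in range(6):
        qs=q0+ (0 if k==0 else np.random.default_rng(k).normal(0,.4,7)); 
        if k: qs[6]=np.clip(q0[6]+np.random.default_rng(k).choice([0,1.5,3]),-2.9,2.9)
        x=ik(np.array(g)-.155*M[:,1],M,qs)
        if best is None or x[1]*10+x[2]<best[1]*10+best[2]-1e-3: best=x
    print(n,(np.array(g)-.155*M[:,1]).round(3),best[0].round(2),"err",best[1].round(4),best[2].round(3))
C=dict(C0=(.451,.383,3.4),C1=(.456,.2765,-14.5),C2=(.465,.12,13))
for n,(x,y,a) in C.items():
  for fl in (0,1):
   for tau in (20,30):
    chk(f"pick {n} flip{fl} tau{tau}",hand(rad(a),rad(tau),fl),(x,y,.025),q0)
for y in (.354,.254,.154):
  for fl in (0,1):
    for az in (0,20,180):
      for el in (30,45):
        chk(f"place {y} flip{fl} az{az} down{el}",hand(rad(az),rad(90-el),fl),(.605,y,.053),q0)
E
```

```text
Traceback (most recent call last):
AttributeError: 'float' object has no attribute 'round'
```

```bash
cat > chk.py <<'E'
from kin import *
q0=np.array([-0.31,0.72,-0.23,1.44,-0.1,1.45,-2.05])
rad=np.radians
def chk(n,M,g,q0=q0):
    best=None
    for k in range(6):
        qs=q0+ (0 if k==0 else np.random.default_rng(k).normal(0,.4,7)); 
        if k: qs[6]=np.clip(q0[6]+np.random.default_rng(k).choice([0,1.5,3]),-2.9,2.9)
        x=ik(np.array(g)-.155*M[:,1],M,qs)
        if best is None or x[1]*10+x[2]<best[1]*10+best[2]-1e-3: best=x
    print(n,(np.array(g)-.155*M[:,1]).round(3),best[0].round(2),"err %.4f %.3f"%best[1:])
C=dict(C0=(.451,.383,3.4),C1=(.456,.2765,-14.5),C2=(.465,.12,13))
E
python3 - <<'E'
from chk import *
for n,(x,y,a) in C.items():
  for fl in (0,1):
   for tau in (20,30):
    chk(f"pick {n} flip{fl} tau{tau}",hand(rad(a),rad(tau),fl),(x,y,.025),q0)
for y in (.354,.254,.154):
  for fl in (0,1):
    for az in (0,20,180):
      for el in (30,45):
        chk(f"place {y} flip{fl} az{az} down{el}",hand(rad(az),rad(90-el),fl),(.605,y,.053),q0)
E
```

```text
pick C0 flip0 tau20 [0.398 0.38  0.171] [-1.31  0.64  0.47  2.13 -0.01  0.21 -2.46] err 0.0000 0.000
pick C0 flip0 tau30 [0.374 0.378 0.159] [-0.67  0.64 -0.46  2.16  1.53  0.68  2.38] err 0.0000 0.000
pick C0 flip1 tau20 [0.398 0.38  0.171] [-0.44  0.68 -0.66  2.07  1.27  0.7  -0.4 ] err 0.0000 0.000
pick C0 flip1 tau30 [0.374 0.378 0.159] [-0.42  0.73 -0.77  2.14  1.59  0.88 -0.72] err 0.0000 0.000
pick C1 flip0 tau20 [0.405 0.29  0.171] [-1.3   0.63  0.59  2.23 -0.13  0.19 -2.53] err 0.0000 0.000
pick C1 flip0 tau30 [0.381 0.296 0.159] [-0.57  0.6  -0.45  2.24  1.46  0.74  2.2 ] err 0.0000 0.000
pick C1 flip1 tau20 [0.405 0.29  0.171] [-0.38  0.61 -0.58  2.17  1.23  0.67 -0.62] err 0.0000 0.000
pick C1 flip1 tau30 [0.381 0.296 0.159] [-0.5   0.62 -0.54  2.24  1.47  0.79 -0.94] err 0.0000 0.000
pick C2 flip0 tau20 [0.413 0.108 0.171] [-0.24  0.47 -0.22  2.4   1.91  0.18  2.63] err 0.0000 0.000
pick C2 flip0 tau30 [0.389 0.103 0.159] [ 0.63  1.05 -1.38  2.44  1.92  1.08  2.96] err 0.0013 0.018
pick C2 flip1 tau20 [0.413 0.108 0.171] [ 0.25  0.59 -0.81  2.36  1.64  0.47 -0.16] err 0.
[... 3407 characters left out ...]
0.43  1.79  0.87] err 0.0000 0.000
place 0.154 flip1 az0 down30 [0.471 0.154 0.13 ] [-0.35  0.77 -0.3   2.39  2.49  1.16 -1.38] err 0.0000 0.000
place 0.154 flip1 az0 down45 [0.495 0.154 0.163] [-0.14  0.64 -0.47  2.3   2.26  0.77 -1.03] err 0.0000 0.000
place 0.154 flip1 az20 down30 [0.479 0.108 0.13 ] [ 0.44  0.99 -0.92  2.38  2.88  1.07 -0.73] err 0.0000 0.000
place 0.154 flip1 az20 down45 [0.502 0.117 0.163] [ 0.54  0.94 -1.12  2.28  2.36  0.82 -0.32] err 0.0000 0.000
place 0.154 flip1 az180 down30 [0.739 0.154 0.13 ] [-0.17  1.18 -0.16  1.02 -0.13  1.92 -1.87] err 0.0007 0.032
place 0.154 flip1 az180 down45 [0.715 0.154 0.163] [-0.16  1.04 -0.18  1.2  -0.07  1.67 -1.87] err 0.0000 0.000
```

```bash
python3 - <<'E'
from chk import *
import sys
for x,y in ((.45,.38),(.46,.27),(.47,.13),(.5,.2)):
  for fl in (0,1):
    chk(f"down {x,y} flip{fl}",hand(rad(0),rad(0),fl),(x,y,.025))
    for el in (30,45): chk(f"pick2 {x,y} flip{fl} tau{el}",hand(rad(180),rad(el),fl),(x,y,.025))
from h import *
im,K,T=grab("top")
for uv in ((328,162),(333,186)): print(onz(K,T,(uv[0]*.64,uv[1]*.64),.15 if uv[0]==328 else .05))
im=cv2.imread("pics/scene0.png")
f=r.grab_frame("scene");K,T=cam(f)
print(onz(K,T,(522*.64,412*.64),0.0), onz(K,T,(534*.64,369*.64),.15))
E
```

```text
down (0.45, 0.38) flip0 [0.45 0.38 0.18] [-0.73  0.63 -0.1   1.91  0.1   0.61 -2.46] err 0.0000 0.000
pick2 (0.45, 0.38) flip0 tau30 [0.528 0.38  0.159] [-0.03  1.12 -1.06  1.54  0.53  1.31  0.42] err 0.0000 0.000
pick2 (0.45, 0.38) flip0 tau45 [0.56  0.38  0.135] [-0.03  1.26 -1.08  1.38  0.4   1.51  0.5 ] err 0.0000 0.000
down (0.45, 0.38) flip1 [0.45 0.38 0.18] [-0.17  0.83 -0.9   1.87  0.84  0.88  0.08] err 0.0000 0.000
pick2 (0.45, 0.38) flip1 tau30 [0.528 0.38  0.159] [-0.47  0.85 -0.27  1.58 -0.14  1.15 -2.18] err 0.0000 0.000
pick2 (0.45, 0.38) flip1 tau45 [0.56  0.38  0.135] [-0.42  0.99 -0.29  1.42 -0.22  1.41 -2.13] err 0.0000 0.000
down (0.46, 0.27) flip0 [0.46 0.27 0.18] [-0.56  0.57 -0.1   2.04  0.11  0.53 -2.32] err 0.0000 0.000
pick2 (0.46, 0.27) flip0 tau30 [0.538 0.27  0.159] [ 0.16  1.1  -1.09  1.65  0.57  1.32  0.5 ] err 0.0000 0.000
pick2 (0.46, 0.27) flip0 tau45 [0.57  0.27  0.135] [ 0.15  1.24 -1.1   1.49  0.45  1.54  0.57] err 0.0000 0.000
down (0.46, 0.27) flip1 [0.46 0.27 0.18] [ 0.05  0.78 -0.94  2.    0.87  0.83  0.18] err 0.0000 0.000
pick2 (0.46, 0.27) f
[... 935 characters left out ...]
17] err 0.0000 0.000
pick2 (0.5, 0.2) flip0 tau30 [0.578 0.2   0.159] [ 0.25  1.08 -1.05  1.62  0.57  1.37  0.63] err 0.0000 0.000
pick2 (0.5, 0.2) flip0 tau45 [0.61  0.2   0.135] [ 0.23  1.22 -1.05  1.44  0.47  1.61  0.68] err 0.0000 0.000
down (0.5, 0.2) flip1 [0.5  0.2  0.18] [ 0.19  0.78 -0.93  1.99  0.87  0.84  0.34] err 0.0000 0.000
pick2 (0.5, 0.2) flip1 tau30 [0.578 0.2   0.159] [-0.24  0.81 -0.22  1.66 -0.06  1.16 -1.96] err 0.0000 0.000
pick2 (0.5, 0.2) flip1 tau45 [0.61  0.2   0.135] [-0.21  0.95 -0.22  1.49 -0.11  1.45 -1.93] err 0.0000 0.000
[0.78794608 0.14769386 0.15      ]
[0.76721349 0.14680491 0.05      ]
[0.79821576 0.14789762 0.        ] [0.78797569 0.15084484 0.15      ]
```

```bash
cat >> h.py <<'E'
from kin import hand
rad=np.radians
def goal(g,az,tau,flip=0,back=0.155):
    M=hand(rad(az),rad(tau),flip);move(np.array(g)-back*M[:,1],M)
E
python3 - <<'E'
from h import *
goal((.465,.12,.105),13,0)
E
```

```text
xyz [0.5026, 0.3712, -0.383] rot [0.3274, -0.14, -0.0388] rows 4.0
```

Emit:
step_arm(xyz=[[0.25,0.1,-0.19],[0.5,0.3,-0.38],[0.503,0.371,-0.383],[0.503,0.371,-0.383],[0.503,0.371,-0.383],[0.503,0.371,-0.383]], rotation=[[0.1,-0.04,-0.01],[0.2,-0.08,-0.02],[0.3,-0.12,-0.035],[0.327,-0.14,-0.039],[0.327,-0.14,-0.039],[0.327,-0.14,-0.039]])

```text
clock: 18.05
tcp_pos: [0.466, 0.1207, 0.2611]
orientation: [-1.306, 1.039, -1.041]
contact_force: [-0.4, 0.9, 1.1]
grip_width: 0.0854
```

```bash
python3 - <<'E'
from h import *
st();grab("wrist","w11")
goal((.465,.12,.025),13,0)
E
```

```text
t 18.05 tcp [0.466  0.1207 0.2611] F [-0.4  0.9  1.1] w 0.0854
q [-0.2   0.38 -0.22  2.12  0.13  0.66 -1.85]
xyz [0.0022, 0.2701, -0.0056] rot [-0.0014, 0.0004, -0.0003] rows 2.0
```

View pics/w11.png

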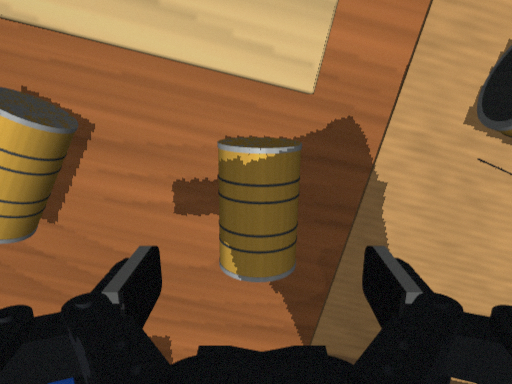

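Emit:
step_arm(xyz=[[0,0.15,-0.004],[0,0.24,-0.004],[0,0.27,-0.004],[0,0.27,-0.004]], rotation=[[0,0,0],[0,0,0],[0,0,0],[0,0,0]])

```text
clock: 18.6
tcp_pos: [0.466, 0.1214, 0.18]
orientation: [-1.306, 1.038, -1.04]
contact_force: [-0.1, 0.2, -0.7]
grip_width: 0.0856
```

Emit:
step_arm(xyz=[[0,0,0],[0,0,0],[0,0,0],[0,0,0],[0,0,0],[0,-0.05,0],[0,-0.1,0],[0,-0.1,0]], rotation=[[0,0,0],[0,0,0],[0,0,0],[0,0,0],[0,0,0],[0,0,0],[0,0,0],[0,0,0]], grip=1, force=60)

```text
clock: 19.6
tcp_pos: [0.4665, 0.1215, 0.2117]
orientation: [-1.303, 1.037, -1.041]
contact_force: [0.2, 0.4, -1.2]
grip_width: 0.0486
```

Emit:
step_arm(xyz=[[0,0,0],[0,0,0],[0,0,0],[0,0,0],[0,0,0],[0,0,0],[0,0,0],[0,0,0],[0,0,0]], rotation=[[0,-0.11,0],[0,-0.22,0],[0,-0.33,0],[0,-0.44,0],[0,-0.55,0],[0,-0.66,0],[0,-0.77,0],[0,-0.88,0],[0,-0.96,0]])

```text
clock: 20.72
tcp_pos: [0.4664, 0.1212, 0.2116]
orientation: [-1.565, -0.137, 0.129]
contact_force: [-0.2, -0.2, -1.4]
grip_width: 0.0485
```

```bash
python3 - <<'E'
from h import *
st()
goal((.47,.13,.045),0,0,1)
E
```

```text
t 20.73 tcp [0.4664 0.1212 0.2116] F [-0.2 -0.2 -1.4] w 0.0485
q [ 0.09  0.52 -0.58  2.13  0.49  0.62 -0.66]
xyz [0.0166, 0.0386, 0.0268] rot [0.0016, -0.8922, 0.0032] rows 8.0
```

Emit:
step_arm(xyz=[[0.017,0,0.027],[0.017,0,0.027],[0.017,0,0.027],[0.017,0,0.027],[0.017,0,0.027],[0.017,0,0.027],[0.017,0,0.027],[0.017,0,0.027],[0.017,0,0.027],[0.017,0.05,0.027],[0.017,0.08,0.027],[0.017,0.095,0.027],[0.017,0.102,0.027],[0.017,0.102,0.027]], rotation=[[0,-0.11,0],[0,-0.22,0],[0,-0.33,0],[0,-0.44,0],[0,-0.55,0],[0,-0.66,0],[0,-0.77,0],[0,-0.89,0],[0,-0.892,0],[0,-0.892,0],[0,-0.892,0],[0,-0.892,0],[0,-0.892,0],[0,-0.892,0]])

```text
clock: 22.48
tcp_pos: [0.4699, 0.1303, 0.1813]
orientation: [-1.212, -1.212, 1.206]
contact_force: [-2.3, -1.5, 5.1]
grip_width: 0.0483
```

```bash
python3 - <<'E'
from h import *
o=st();print(R.from_rotvec(o["orientation"]).as_matrix().round(3))
goal((.47,.13,.025),0,0,1)
goal((.47,.13,.025),180,45,0)
E
```

```text
t 22.48 tcp [0.4699 0.1303 0.1813] F [-2.3 -1.5  5.1] w 0.0483
q [ 0.28  0.69 -0.85  2.11  0.82  0.71  0.45]
[[ 0.001  0.004 -1.   ]
 [ 1.     0.001  0.001]
 [ 0.001 -1.    -0.004]]
xyz [-0.0009, 0.0045, -0.0002] rot [0.0028, -0.0004, 0.0006] rows 1.0
xyz [-0.0008, 0.1574, -0.3648] rot [0.5028, -0.0002, 0.0007] rows 5.0
```

Emit:
step_arm(xyz=[[0,0,0],[0,0,0],[0,0,0],[0,0,0]], rotation=[[0,0,0],[0,0,0],[0,0,0],[0,0,0]], grip=0)

```text
clock: 22.98
tcp_pos: [0.47, 0.1303, 0.1813]
orientation: [-1.212, -1.212, 1.206]
contact_force: [0.9, -0.2, 0.2]
grip_width: 0.0853
```

```bash
python3 - <<'E'
from h import *
o=st();grab("wrist","w12");im,_,_=grab("scene","s12");cv2.imwrite("pics/s12c.png",cv2.resize(im[90:270,200:440],(800,600)))
E
```

```text
t 22.98 tcp [0.47   0.1303 0.1813] F [ 0.9 -0.2  0.2] w 0.0853
q [ 0.28  0.69 -0.85  2.11  0.82  0.71  0.45]
```

View pics/w12.png

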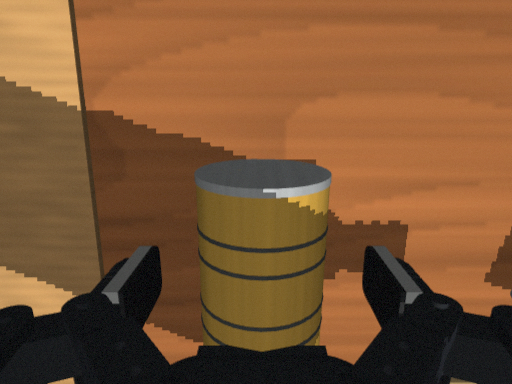

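View pics/s12c.png

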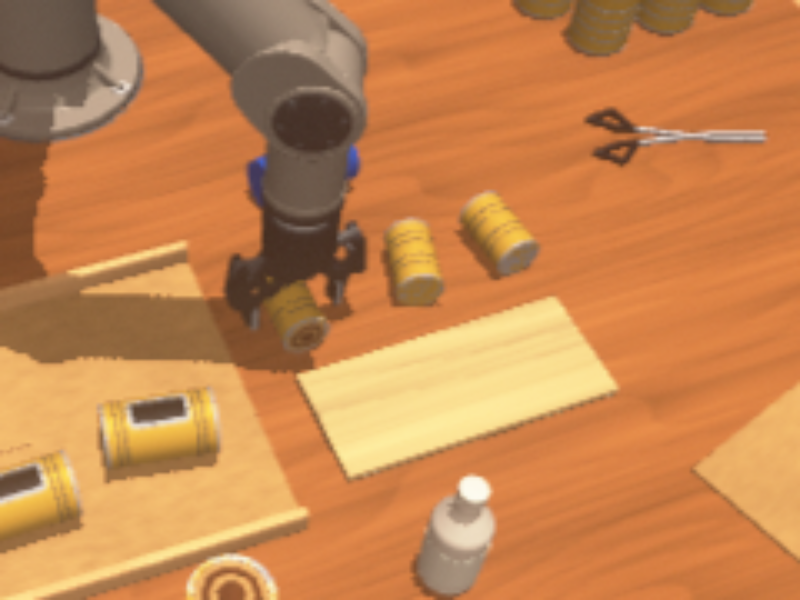

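Emit:
step_arm(xyz=[[0,0.012,-0.09],[0,0.035,-0.177],[0,0.073,-0.258],[0,0.125,-0.332],[0,0.156,-0.365],[0,0.156,-0.365],[0,0.156,-0.365]], rotation=[[0.111,0,0],[0.222,0,0],[0.333,0,0],[0.444,0,0],[0.5,0,0],[0.5,0,0],[0.5,0,0]])

```text
clock: 23.95
tcp_pos: [0.5792, 0.1305, 0.1354]
orientation: [-0.618, -0.62, 1.48]
contact_force: [-0.2, 0.4, 0.3]
grip_width: 0.0853
```

```bash
python3 - <<'E'
from h import *
o=st();grab("wrist","w13");goal((.47,.13,.025),180,45,0)
im,_,_=grab("scene","s13");cv2.imwrite("pics/s13c.png",cv2.resize(im[90:270,200:440],(800,600)))
E
```

```text
t 23.95 tcp [0.5792 0.1305 0.1354] F [-0.2  0.4  0.3] w 0.0853
q [ 0.27  1.09 -0.87  1.58  0.37  1.5   0.85]
xyz [-0.0018, 0.0018, -0.0039] rot [0.004, 0.0007, 0.0004] rows 1.0
```

View pics/s13c.png

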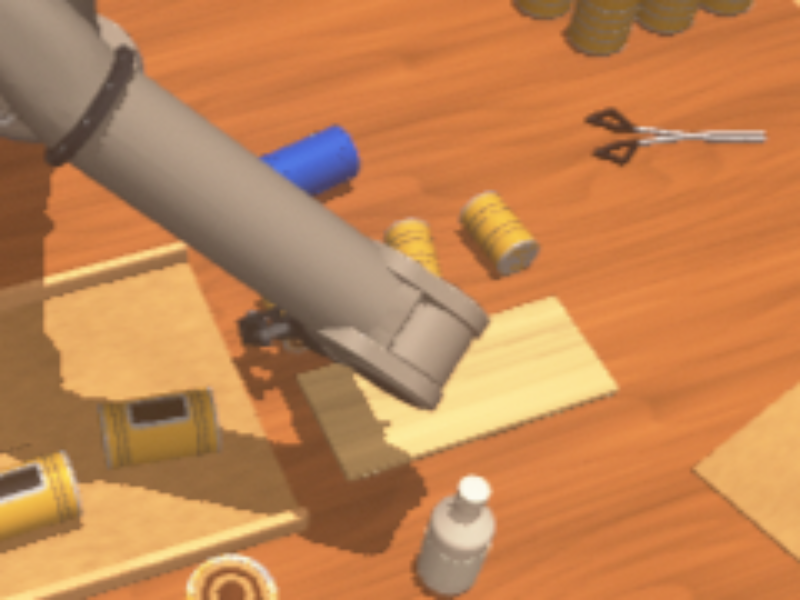

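View pics/w13.png

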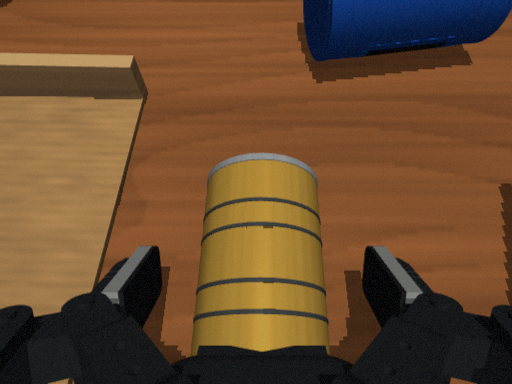

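Emit:
step_arm(xyz=[[0,0,-0.004],[0,0,-0.004],[0,0,-0.004],[0,0,-0.004],[0,0,-0.004],[0,-0.05,0.05],[0,-0.15,0.15],[0,-0.25,0.25],[0,-0.283,0.283],[0,-0.283,0.283]], rotation=[[0,0,0],[0,0,0],[0,0,0],[0,0,0],[0,0,0],[0,0,0],[0,0,0],[0,0,0],[0,0,0],[0,0,0]], grip=1, force=60)

```text
clock: 25.3
tcp_pos: [0.5785, 0.1303, 0.2568]
orientation: [-0.62, -0.621, 1.48]
contact_force: [-0.4, 0.5, -2.5]
grip_width: 0.0487
```

```bash
python3 - <<'E'
from h import *
o=st()
g=o["tcp_pos"]+.155*R.from_rotvec(o["orientation"]).as_matrix()[:,1];print(g)
from chk import chk,hand as hd
q=o["joints"]
for az in (180,205):
  chk(f"place{az}",hd(rad(az),rad(45),1),(.605,.19,.053),np.array([*q[:6],-2.0]))
  chk(f"pre{az}",hd(rad(az),rad(45),1),(.605,.19,.15),np.array([*q[:6],-2.0]))
goal((.605,.19,.15),205,45,1)
E
```

```text
t 25.3 tcp [0.5785 0.1303 0.2568] F [-0.4  0.5 -2.5] w 0.0487
q [ 0.31  0.93 -0.94  1.58  0.27  1.64  0.84]
[0.46980413 0.13038979 0.14628315]
place180 [0.715 0.19  0.163] [ 0.07  1.17 -0.77  1.14  0.31  1.74 -2.21] err 0.0000 0.000
pre180 [0.715 0.19  0.26 ] [ 0.08  1.07 -0.81  1.13  0.26  1.85 -2.24] err 0.0000 0.000
place205 [0.704 0.236 0.163] [-0.05  1.18 -0.77  1.12  0.52  1.86 -1.93] err 0.0000 0.000
pre205 [0.704 0.236 0.26 ] [-0.12  1.02 -0.6   1.11  0.35  1.92 -1.84] err 0.0000 0.000
xyz [0.3532, -0.3006, -0.2929] rot [-0.2786, 1.7824, 0.0077] rows 16.0
```

Emit:
step_arm(xyz=[[0,0,0],[0,0,0],[0,0,0],[0,0,0],[0,0,0],[0,0,0],[0,0,0],[0,0,0],[0,0,0],[0,0,0]], rotation=[[0,0.11,0],[0,0.22,0],[0,0.33,0],[0,0.44,0],[0,0.55,0],[0,0.66,0],[0,0.77,0],[0,0.88,0],[0,0.96,0],[0,0.96,0]])

```text
clock: 26.55
tcp_pos: [0.578, 0.1302, 0.2553]
orientation: [-1.459, 0.559, 0.654]
contact_force: [-0.0, -0.2, -1.2]
grip_width: 0.0485
```

```bash
python3 - <<'E'
from h import *
o=st()
goal((.605,.19,.12),205,45,1)
goal((.605,.19,.12),200,45,1)
E
```

```text
t 26.55 tcp [0.578  0.1302 0.2553] F [-0.  -0.2 -1.2] w 0.0485
q [ 0.06  0.78 -0.51  1.6   0.04  1.57 -0.4 ]
xyz [0.3816, -0.2352, 0.33] rot [-0.1556, 0.8351, -0.14] rows 8.0
xyz [0.3884, -0.2437, 0.3] rot [-0.1261, 0.8776, -0.1123] rows 8.0
```

Emit:
step_arm(xyz=[[0.05,-0.03,0.04],[0.1,-0.06,0.08],[0.15,-0.09,0.12],[0.2,-0.12,0.165],[0.25,-0.15,0.21],[0.3,-0.18,0.25],[0.34,-0.21,0.29],[0.37,-0.23,0.32],[0.382,-0.235,0.33],[0.382,-0.235,0.33],[0.382,-0.235,0.33]], rotation=[[-0.02,0.104,-0.017],[-0.039,0.209,-0.035],[-0.058,0.313,-0.052],[-0.078,0.418,-0.07],[-0.097,0.522,-0.087],[-0.117,0.626,-0.105],[-0.136,0.73,-0.122],[-0.156,0.835,-0.14],[-0.156,0.835,-0.14],[-0.156,0.835,-0.14],[-0.156,0.835,-0.14]])

```text
clock: 27.92
tcp_pos: [0.7043, 0.2352, 0.2293]
orientation: [-2.046, 1.303, -0.537]
contact_force: [0.7, -0.9, -1.1]
grip_width: 0.0489
```

```bash
python3 - <<'E'
from h import *
o=st();M=R.from_rotvec(o["orientation"]).as_matrix()
print("g",o["tcp_pos"]+.155*M[:,1]);a=M@np.array([0,-np.sin(rad(45)),-np.cos(rad(45))]);print("axis",a.round(3))
grab("wrist","w14");im,_,_=grab("scene","s14");cv2.imwrite("pics/s14c.png",cv2.resize(im[90:270,200:440],(800,600)))
goal((.605,.19,.055),205,45,1)
E
```

```text
t 27.93 tcp [0.7043 0.2352 0.2293] F [ 0.7 -0.9 -1.1] w 0.0489
q [-0.37  0.98 -0.08  1.15  0.06  1.8  -1.58]
g [0.60485355 0.18897061 0.11981879]
axis [ 0.002 -0.001  1.   ]
xyz [-0.0028, 0.1526, 0.1543] rot [0.0003, 0.0005, -0.0004] rows 2.0
```

View pics/s14c.png

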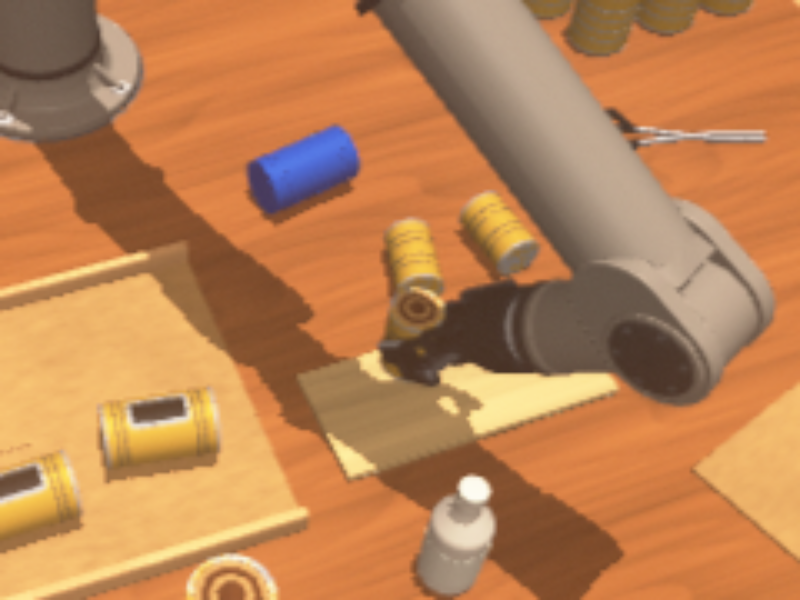

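View pics/w14.png

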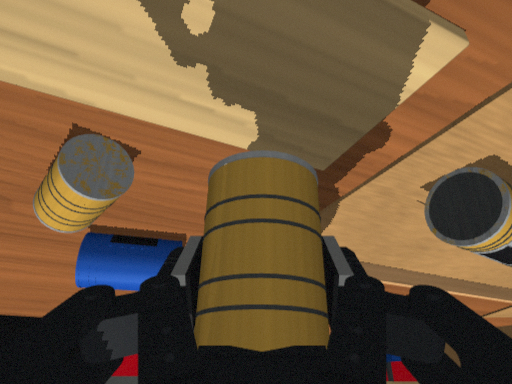

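Emit:
step_arm(xyz=[[-0.003,0.05,0.051],[-0.003,0.1,0.102],[-0.003,0.13,0.132],[-0.003,0.14,0.142],[-0.003,0.148,0.15],[-0.003,0.148,0.15]], rotation=[[0,0,0],[0,0,0],[0,0,0],[0,0,0],[0,0,0],[0,0,0]])

```text
clock: 28.78
tcp_pos: [0.7045, 0.2365, 0.1668]
orientation: [-2.045, 1.303, -0.539]
contact_force: [0.3, -0.2, -1.6]
grip_width: 0.0484
```

Emit:
step_arm(xyz=[[0,0.004,0.004],[0,0.007,0.007],[0,0.007,0.007]], rotation=[[0,0,0],[0,0,0],[0,0,0]])

```text
clock: 29.15
tcp_pos: [0.7048, 0.2366, 0.1646]
orientation: [-2.044, 1.303, -0.539]
contact_force: [1.1, -0.4, 2.7]
grip_width: 0.0484
```

Emit:
step_arm(xyz=[[0,0.002,0.002],[0,0.002,0.002]], rotation=[[0,0,0],[0,0,0]])

```text
clock: 29.4
tcp_pos: [0.7049, 0.2366, 0.1645]
orientation: [-2.044, 1.303, -0.539]
contact_force: [-0.1, 0.6, 6.2]
grip_width: 0.0487
```

Emit:
step_arm(xyz=[[0,0,0],[0,0,0],[0,0,0],[0,-0.05,0],[0,-0.15,0],[0,-0.25,0],[0,-0.3,0]], rotation=[[0,0,0],[0,0,0],[0,0,0],[0,0,0],[0,0,0],[0,0,0],[0,0,0]], grip=0.2)

```text
clock: 30.28
tcp_pos: [0.762, 0.2637, 0.2277]
orientation: [-2.039, 1.303, -0.532]
contact_force: [0.1, -1.1, -2.9]
grip_width: 0.0687
```

```bash
python3 - <<'E'
from h import *
o=st();grab("wrist","w15");im,_,_=grab("scene","s15");cv2.imwrite("pics/s15c.png",cv2.resize(im[90:270,200:440],(800,600)))
goal((.456,.2765,.105),-14.5,0,0)
E
```

```text
t 30.27 tcp [0.762  0.2637 0.2277] F [ 0.1 -1.1 -2.9] w 0.0687
q [-0.49  1.11  0.2   0.91 -0.11  1.92 -1.46]
xyz [-0.472, 0.5649, -0.7183] rot [0.4747, 0.4149, 0.1744] rows 6.0
```

View pics/s15c.png

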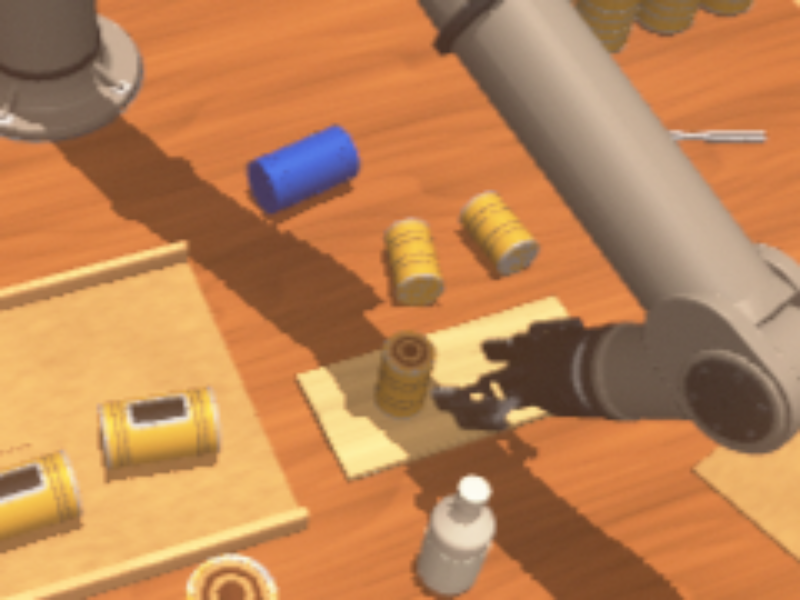

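View pics/w15.png

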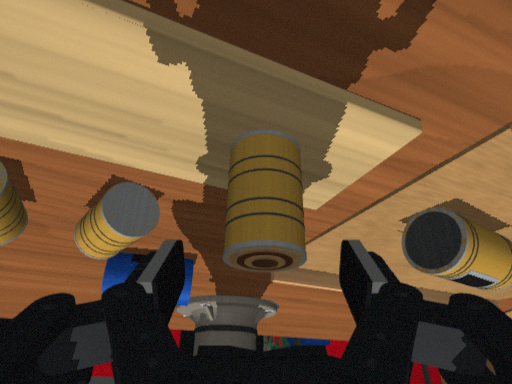

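Emit:
step_arm(xyz=[[0,-0.15,-0.15],[0,-0.283,-0.283],[0,-0.25,-0.35],[-0.1,0.1,-0.55],[-0.3,0.3,-0.65],[-0.472,0.5,-0.75],[-0.472,0.565,-0.718],[-0.472,0.565,-0.718],[-0.472,0.565,-0.718],[-0.472,0.565,-0.718]], rotation=[[0,0,0],[0.05,0.05,0.02],[0.12,0.1,0.04],[0.19,0.17,0.07],[0.28,0.25,0.1],[0.38,0.33,0.14],[0.475,0.415,0.174],[0.475,0.415,0.174],[0.475,0.415,0.174],[0.475,0.415,0.174]], grip=0)

```text
clock: 31.62
tcp_pos: [0.4555, 0.2772, 0.2601]
orientation: [-1.08, 1.391, -1.391]
contact_force: [0.9, 0.1, 0.2]
grip_width: 0.0855
```

```bash
python3 - <<'E'
from h import *
o=st();grab("wrist","w16")
goal((.456,.2765,.025),-14.5,0,0)
E
```

```text
t 31.62 tcp [0.4555 0.2772 0.2601] F [0.9 0.1 0.2] w 0.0855
q [-0.71  0.44  0.05  2.02 -0.04  0.69 -2.45]
xyz [0.0022, 0.2679, -0.0018] rot [-0.0008, 0.0007, -0.0004] rows 2.0
```

View pics/w16.png

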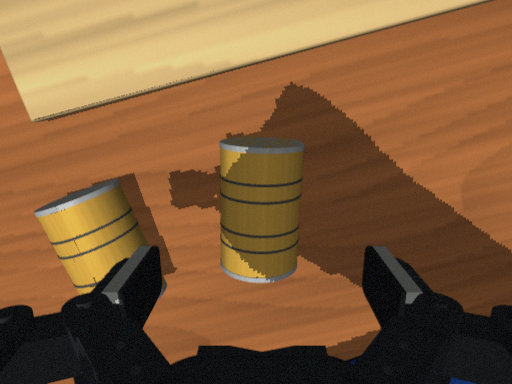

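Emit:
step_arm(xyz=[[0,0.15,0],[0,0.24,0],[0,0.268,0],[0,0.268,0]], rotation=[[0,0,0],[0,0,0],[0,0,0],[0,0,0]])

```text
clock: 32.17
tcp_pos: [0.4575, 0.2769, 0.1801]
orientation: [-1.077, 1.392, -1.393]
contact_force: [0.2, -0.4, 0.4]
grip_width: 0.0852
```

Emit:
step_arm(xyz=[[0,0,0],[0,0,0],[0,0,0],[0,0,0],[0,0,0],[0,-0.05,0],[0,-0.1,0],[0,-0.1,0]], rotation=[[0,0,0],[0,0,0],[0,0,0],[0,0,0],[0,0,0],[0,0,0],[0,0,0],[0,0,0]], grip=1, force=60)

```text
clock: 33.17
tcp_pos: [0.458, 0.2774, 0.2119]
orientation: [-1.074, 1.391, -1.392]
contact_force: [-0.2, 0.3, -0.2]
grip_width: 0.0485
```

```bash
python3 - <<'E'
from h import *
o=st()
goal((.46,.22,.055),0,0,1)
E
```

```text
t 33.17 tcp [0.458  0.2774 0.2119] F [-0.2  0.3 -0.2] w 0.0485
q [-0.7   0.52  0.05  2.04 -0.04  0.58 -2.44]
xyz [0.1835, 0.0059, 0.0541] rot [0.0026, 1.8392, -0.0036] rows 16.0
```

Emit:
step_arm(xyz=[[0.06,0,0.02],[0.135,0,0.042],[0.135,0,0.042],[0.135,0,0.042],[0.135,0,0.042],[0.135,0,0.042],[0.135,0,0.042],[0.135,0,0.042],[0.135,0,0.042]], rotation=[[0,-0.11,0],[0,-0.22,0],[0,-0.33,0],[0,-0.44,0],[0,-0.55,0],[0,-0.66,0],[0,-0.77,0],[0,-0.88,0],[0,-0.96,0]])

```text
clock: 34.3
tcp_pos: [0.46, 0.2348, 0.2116]
orientation: [-1.554, 0.241, -0.247]
contact_force: [0.6, -1.0, -1.9]
grip_width: 0.0482
```

```bash
python3 - <<'E'
from h import *
st()
goal((.46,.235,.0262),0,0,1)
E
```

```text
t 34.3 tcp [0.46   0.2348 0.2116] F [ 0.6 -1.  -1.9] w 0.0482
q [-0.32  0.52 -0.34  2.06  0.3   0.61 -1.18]
xyz [-0.0006, 0.1014, 0.0003] rot [0.0004, -1.1979, 0.0033] rows 11.0
```

Emit:
step_arm(xyz=[[0,0,0],[0,0,0],[0,0,0],[0,0,0],[0,0,0],[0,0,0],[0,0,0],[0,0,0],[0,0,0]], rotation=[[0,-0.11,0],[0,-0.22,0],[0,-0.33,0],[0,-0.44,0],[0,-0.55,0],[0,-0.66,0],[0,-0.77,0],[0,-0.88,0],[0,-0.98,0]])

```text
clock: 35.42
tcp_pos: [0.46, 0.2345, 0.2114]
orientation: [-1.351, -0.961, 0.954]
contact_force: [-0.1, 0.6, -1.3]
grip_width: 0.0486
```

```bash
python3 - <<'E'
from h import *
st()
goal((.46,.235,.0265),0,0,1)
E
```

```text
t 35.42 tcp [0.46   0.2345 0.2114] F [-0.1  0.6 -1.3] w 0.0486
q [-0.02  0.6  -0.72  2.04  0.61  0.71  0.1 ]
xyz [0.0012, 0.0998, 0.0007] rot [0.0021, -0.2147, 0.0015] rows 2.0
```

Emit:
step_arm(xyz=[[0.001,0,0],[0.001,0,0],[0.001,0.04,0],[0.001,0.08,0],[0.001,0.095,0],[0.001,0.101,0],[0.001,0.101,0]], rotation=[[0.001,-0.1,0],[0.002,-0.215,0.001],[0.002,-0.215,0.001],[0.002,-0.215,0.001],[0.002,-0.215,0.001],[0.002,-0.215,0.001],[0.002,-0.215,0.001]])

```text
clock: 36.3
tcp_pos: [0.4597, 0.2348, 0.1815]
orientation: [-1.21, -1.208, 1.21]
contact_force: [-3.8, -3.1, 9.4]
grip_width: 0.0485
```

Emit:
step_arm(xyz=[[0,0,0],[0,0,0],[0,0,0],[0,0,0]], rotation=[[0,0,0],[0,0,0],[0,0,0],[0,0,0]], grip=0)

```text
clock: 36.8
tcp_pos: [0.4597, 0.2348, 0.1814]
orientation: [-1.21, -1.208, 1.21]
contact_force: [-0.3, -0.1, -0.3]
grip_width: 0.0852
```

```bash
python3 - <<'E'
from h import *
o=st();grab("wrist","w17");
goal((.46,.235,.025),180,45,0)
E
```

```text
t 36.8 tcp [0.4597 0.2348 0.1814] F [-0.3 -0.1 -0.3] w 0.0852
q [-0.    0.68 -0.75  2.05  0.73  0.7   0.34]
xyz [0.0011, 0.1561, -0.3664] rot [0.4999, -0.0008, -0.0007] rows 5.0
```

View pics/w17.png

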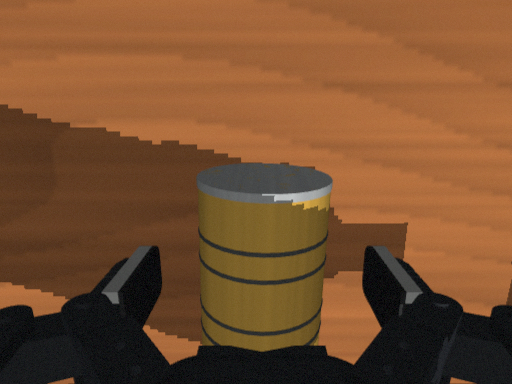

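Emit:
step_arm(xyz=[[0,0,0],[0,0,0],[0,0,0],[0,0,0],[0,-0.03,0],[0.05,-0.03,0],[0.117,-0.03,0],[0.117,-0.03,0],[0.117,-0.01,0],[0.117,0,0],[0.117,0,0]], rotation=[[0,0,0],[0,0,0],[0,0,0],[0,0,0],[0,0,0],[0,0,0],[0,0,0],[0,0,0],[0,0,0],[0,0,0],[0,0,0]], grip=1)

```text
clock: 38.22
tcp_pos: [0.4594, 0.2696, 0.1819]
orientation: [-1.212, -1.207, 1.211]
contact_force: [-4.2, -2.6, 10.6]
grip_width: 0.0482
```

Emit:
step_arm(xyz=[[0,0,0],[0,0,0],[0,0,0],[0,0,0],[0,0.012,-0.09],[0,0.035,-0.177],[0,0.073,-0.258],[0,0.125,-0.332],[0,0.156,-0.366],[0,0.156,-0.366],[0,0.156,-0.366]], rotation=[[0,0,0],[0,0,0],[0,0,0],[0,0,0],[0.111,0,0],[0.222,0,0],[0.333,0,0],[0.444,0,0],[0.5,0,0],[0.5,0,0],[0.5,0,0]], grip=0)

```text
clock: 39.6
tcp_pos: [0.5686, 0.2698, 0.1355]
orientation: [-0.617, -0.613, 1.483]
contact_force: [-0.1, 1.0, -0.3]
grip_width: 0.0851
```

```bash
python3 - <<'E'
from h import *
o=st();grab("wrist","w18");
goal((.46,.27,.025),180,45,0)
E
```

```text
t 39.6 tcp [0.5686 0.2698 0.1355] F [-0.1  1.  -0.3] w 0.0851
q [ 0.05  1.11 -0.85  1.5   0.27  1.45  0.74]
xyz [0.0003, 0.0006, -0.0058] rot [0.0009, -0.0009, -0.0012] rows 1.0
```

View pics/w18.png

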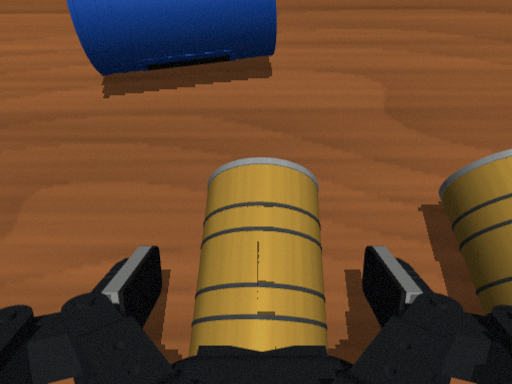

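Good. Grip, lift, and start the roll.

Emit:
step_arm(xyz=[[0,0,-0.006],[0,0,-0.006],[0,0,-0.006],[0,0,-0.006],[0,0,-0.006],[0,-0.05,0.05],[0,-0.15,0.15],[0,-0.25,0.25],[0,-0.283,0.283],[0,-0.283,0.283]], rotation=[[0,0,0],[0,0,0],[0,0,0],[0,0,0],[0,0,0],[0,0,0],[0,0,0],[0,0,0],[0,0,0],[0,0,0]], grip=1, force=60)

```text
clock: 40.9
tcp_pos: [0.5684, 0.2703, 0.257]
orientation: [-0.618, -0.615, 1.482]
contact_force: [0.5, -0.5, -2.1]
grip_width: 0.0487
```

Emit:
step_arm(xyz=[[0,0,0],[0,0,0],[0,0,0],[0,0,0],[0,0,0],[0,0,0],[0,0,0],[0,0,0],[0,0,0],[0,0,0]], rotation=[[0,0.11,0],[0,0.22,0],[0,0.33,0],[0,0.44,0],[0,0.55,0],[0,0.66,0],[0,0.77,0],[0,0.88,0],[0,0.96,0],[0,0.96,0]])

```text
clock: 42.15
tcp_pos: [0.568, 0.27, 0.2554]
orientation: [-1.462, 0.564, 0.657]
contact_force: [0.3, -0.6, -1.1]
grip_width: 0.0484
```

```bash
python3 - <<'E'
from h import *
o=st()
goal((.605,.285,.13),195,45,1)
from chk import chk,hand as hd
q=o["joints"]
for az in (180,195): chk("p",hd(rad(az),rad(45),1),(.605,.285,.055),np.array([*q[:6],-1.5]))
E
```

```text
t 42.15 tcp [0.568  0.27   0.2554] F [ 0.3 -0.6 -1.1] w 0.0484
q [-0.15  0.82 -0.5   1.51 -0.07  1.55 -0.54]
xyz [0.3827, -0.2993, 0.1204] rot [-0.0928, 0.9181, -0.0855] rows 8.0
p [0.715 0.285 0.165] [-0.28  1.1  -0.26  1.07 -0.11  1.7  -2.03] err 0.0000 0.000
p [0.711 0.313 0.165] [-0.35  1.12 -0.26  1.02  0.03  1.78 -1.87] err 0.0000 0.000
```

Emit:
step_arm(xyz=[[0.05,-0.04,0.015],[0.1,-0.08,0.03],[0.15,-0.12,0.045],[0.2,-0.16,0.06],[0.25,-0.2,0.08],[0.3,-0.24,0.095],[0.35,-0.27,0.11],[0.383,-0.299,0.12],[0.383,-0.299,0.12],[0.383,-0.299,0.12],[0.383,-0.299,0.12]], rotation=[[-0.011,0.11,-0.01],[-0.022,0.22,-0.02],[-0.033,0.33,-0.031],[-0.044,0.44,-0.041],[-0.056,0.55,-0.051],[-0.067,0.66,-0.061],[-0.078,0.77,-0.072],[-0.089,0.88,-0.082],[-0.093,0.918,-0.085],[-0.093,0.918,-0.085],[-0.093,0.918,-0.085]])

```text
clock: 43.52
tcp_pos: [0.7107, 0.313, 0.2387]
orientation: [-1.943, 1.49, -0.613]
contact_force: [-0.6, 0.2, -1.6]
grip_width: 0.0485
```

```bash
python3 - <<'E'
from h import *
o=st();M=R.from_rotvec(o["orientation"]).as_matrix()
print("g",o["tcp_pos"]+.155*M[:,1]);a=M@np.array([0,-np.sin(rad(45)),-np.cos(rad(45))]);print("axis",a.round(3))
grab("wrist","w19");im,_,_=grab("scene","s19");cv2.imwrite("pics/s19c.png",cv2.resize(im[90:270,200:440],(800,600)))
goal((.605,.285,.057),195,45,1)
E
```

```text
t 43.52 tcp [0.7107 0.313  0.2387] F [-0.6  0.2 -1.6] w 0.0485
q [-0.46  1.03 -0.02  1.03 -0.14  1.86 -1.77]
g [0.60462006 0.2846415  0.12929242]
axis [ 0.002 -0.001  1.   ]
xyz [-0.0008, 0.1707, 0.1718] rot [0.0007, 0.001, -0.0004] rows 2.0
```

View pics/s19c.png

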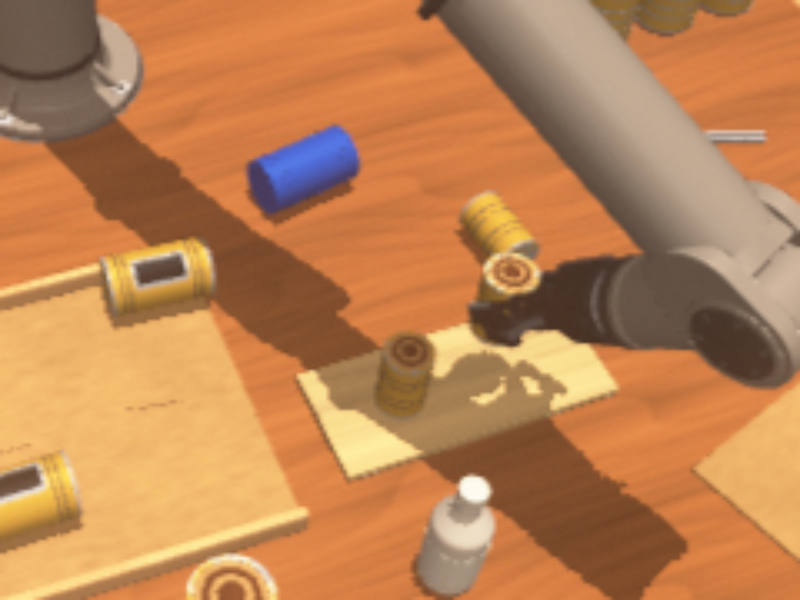

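View pics/w19.png

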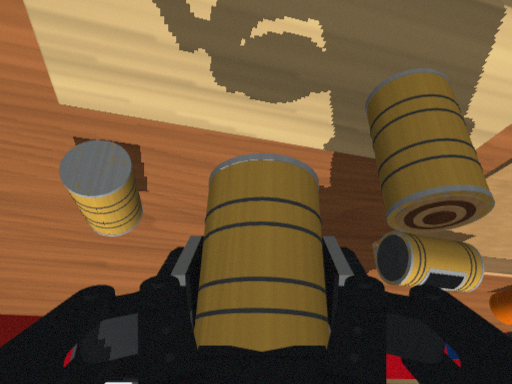

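Emit:
step_arm(xyz=[[-0.001,0.05,0.051],[-0.001,0.1,0.102],[-0.001,0.14,0.142],[-0.001,0.155,0.156],[-0.001,0.168,0.169],[-0.001,0.168,0.169]], rotation=[[0,0,0],[0,0,0],[0,0,0],[0,0,0],[0,0,0],[0,0,0]])

```text
clock: 44.38
tcp_pos: [0.7109, 0.3134, 0.1678]
orientation: [-1.942, 1.49, -0.615]
contact_force: [-0.1, -0.6, -1.4]
grip_width: 0.0489
```

Emit:
step_arm(xyz=[[0,0.004,0.004],[0,0.007,0.007],[0,0.007,0.007]], rotation=[[0,0,0],[0,0,0],[0,0,0]])

```text
clock: 44.75
tcp_pos: [0.7109, 0.3135, 0.165]
orientation: [-1.942, 1.49, -0.615]
contact_force: [-0.5, 0.6, -0.9]
grip_width: 0.0487
```

Emit:
step_arm(xyz=[[0,0.003,0.003],[0,0.006,0.006],[0,0.006,0.006]], rotation=[[0,0,0],[0,0,0],[0,0,0]])

```text
clock: 45.12
tcp_pos: [0.7111, 0.3134, 0.1633]
orientation: [-1.942, 1.49, -0.614]
contact_force: [1.0, -0.2, 4.4]
grip_width: 0.0486
```

Contact with the board (about 6 N). Release and retreat.

Emit:
step_arm(xyz=[[0,0,0],[0,0,0],[0,0,0],[0,-0.05,0],[0,-0.15,0],[0,-0.25,0],[0,-0.3,0],[0,-0.45,-0.15],[0,-0.55,-0.28]], rotation=[[0,0,0],[0,0,0],[0,0,0],[0,0,0],[0,0,0],[0,0,0],[0,0,0],[0.05,0,0],[0.1,0,0]], grip=0.2)

```text
clock: 46.25
tcp_pos: [0.7576, 0.3245, 0.3347]
orientation: [-1.813, 1.394, -0.715]
contact_force: [0.1, 0.5, -0.2]
grip_width: 0.0684
```

```bash
python3 - <<'E'
from h import *
o=st();im,_,_=grab("scene","s20");cv2.imwrite("pics/s20c.png",cv2.resize(im[90:270,150:390],(800,600)))
im,K,T=grab("top","t20");cv2.imwrite("pics/t20c.png",cv2.resize(im[130:280,110:410],(800,400),interpolation=cv2.INTER_CUBIC))
E
```

```text
t 46.25 tcp [0.7576 0.3245 0.3347] F [ 0.1  0.5 -0.2] w 0.0684
q [-0.48  0.99  0.04  0.84 -0.15  1.91 -1.76]
```

View pics/s20c.png

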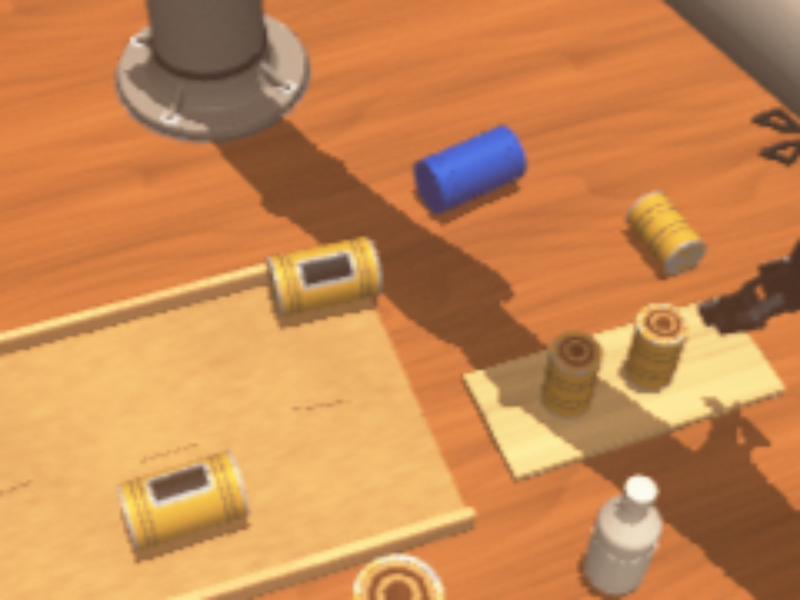

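View pics/t20c.png

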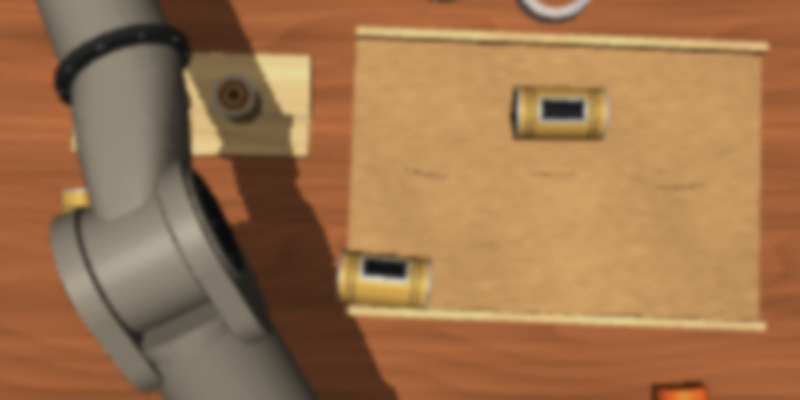

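```bash
python3 - <<'E'
from h import *
im,K,T=grab("top")
s=800/300
for uv in ((338,278),(430,281),(384,252),(384,305),(350,315),(765,325)):
    print(uv,onz(K,T,(uv[0]/s+110,uv[1]/s+130),.036 if uv[1]<310 else .028).round(4))
for c in ((362,258),(408,260),(408,280),(362,278)): print("win",onz(K,T,(c[0]/s+110,c[1]/s+130),.064).round(4))
from chk import chk
q=np.array([.25,.6,-.34,2.2,.32,.4,-.5])
for x in (.385,.395,.405,.42,.44):
  for al in (0,25,45):
    f=np.array([0,-np.sin(rad(al)),-np.cos(rad(al))]);X=np.array([1,0,0.]);M=np.stack([X,f,np.cross(X,f)],1)
    chk(f"x{x} tilt{al} hand+y",M,(x,.02,.04),q)
E
```

```text
(338, 278) [0.3875 0.0634 0.036 ]
(430, 281) [ 0.3851 -0.0497  0.036 ]
(384, 252) [0.4201 0.0072 0.036 ]
(384, 305) [0.3552 0.0065 0.036 ]
(350, 315) [0.3421 0.0482 0.028 ]
(765, 325) [ 0.3356 -0.4644  0.028 ]
win [0.4124 0.0339 0.064 ]
win [ 0.4106 -0.0216  0.064 ]
win [ 0.3866 -0.0218  0.064 ]
win [0.3884 0.0336 0.064 ]
x0.385 tilt0 hand+y [0.385 0.02  0.195] [ 0.11  0.41 -0.38  2.35  0.37  0.43 -0.57] err 0.0000 0.000
x0.385 tilt25 hand+y [0.385 0.086 0.18 ] [-0.33  0.49 -0.23  2.31  0.75  0.74 -1.2 ] err 0.0000 0.000
x0.385 tilt45 hand+y [0.385 0.13  0.15 ] [-0.56  0.66 -0.16  2.23  0.79  1.03 -1.4 ] err 0.0000 0.000
x0.395 tilt0 hand+y [0.395 0.02  0.195] [ 0.12  0.42 -0.38  2.33  0.37  0.44 -0.56] err 0.0000 0.000
x0.395 tilt25 hand+y [0.395 0.086 0.18 ] [-0.32  0.5  -0.22  2.29  0.74  0.75 -1.18] err 0.0000 0.000
x0.395 tilt45 hand+y [0.395 0.13  0.15 ] [-0.56  0.66 -0.15  2.21  0.8   1.04 -1.39] err 0.0000 0.000
x0.405 tilt0 hand+y [0.405 0.02  0.195] [ 0.12  0.43 -0.38  2.31  0.36  0.45 -0.56] err 0.0000 0.000
x0.405 tilt25 hand+y [0.405 0.086 0.18 ] [-0.32  0.51 -0.22  2.27  0.74  0.76 -1.16] err 0.0000 0.000
x0.405 tilt45 hand+y [0.405 0.13  0.15 ] [-0.55  0.67 -0.14  2.19  0.8   1.04 -1.37] err 0.0000 0.000
x0.42 tilt0 hand+y [0.42  0.02  0.195] [ 0.13  0.45 -0.38  2.28  0.36  0.47 -0.54] err 0.0000 0.000
x0.42 tilt25 hand+y [0.42  0.086 0.18 ] [-0.31  0.52 -0.2   2.24  0.73  0.76 -1.13] err 0.0000 0.000
x0.42 tilt45 hand+y [0.42 0.13 0.15] [-0.54  0.68 -0.13  2.16  0.8   1.05 -1.34] err 0.0000 0.000
x0.44 tilt0 hand+y [0.44  0.02  0.195] [ 0.13  0.47 -0.38  2.23  0.36  0.5  -0.53] err 0.0000 0.000
x0.44 tilt25 hand+y [0.44  0.086 0.18 ] [-0.31  0.54 -0.19  2.19  0.72  0.78 -1.1 ] err 0.0000 0.000
x0.44 tilt45 hand+y [0.44 0.13 0.15] [-0.53  0.69 -0.11  2.12  0.8   1.06 -1.3 ] err 0.0000 0.000
```

```bash
python3 - <<'E'
from h import *
move((.56,.17,.34),toolR(rad(-45)))
E
```

```text
xyz [0.3284, 0.444, -0.6314] rot [0.3782, -0.3221, -0.1046] rows 5.0
```

Emit:
step_arm(xyz=[[0.07,0.05,-0.2],[0.13,0.15,-0.3],[0.2,0.25,-0.4],[0.26,0.35,-0.52],[0.328,0.444,-0.631],[0.328,0.444,-0.631],[0.328,0.444,-0.631]], rotation=[[0.07,-0.06,-0.02],[0.15,-0.13,-0.04],[0.23,-0.19,-0.06],[0.3,-0.26,-0.085],[0.378,-0.322,-0.105],[0.378,-0.322,-0.105],[0.378,-0.322,-0.105]], grip=0)

```text
clock: 47.28
tcp_pos: [0.5598, 0.1702, 0.3396]
orientation: [-1.483, 0.615, -0.614]
contact_force: [-0.1, 0.5, 0.4]
grip_width: 0.0852
```

```bash
python3 - <<'E'
from h import *
st();move((.388,.007,.32),toolR(rad(-1)))
E
```

```text
t 47.27 tcp [0.5598 0.1702 0.3396] F [-0.1  0.5  0.4] w 0.0852
q [-0.34  0.4  -0.07  1.83  0.04  0.91 -1.22]
xyz [-0.02, 0.0666, -0.7895] rot [0.0009, -0.4891, -0.0005] rows 5.0
```

Emit:
step_arm(xyz=[[-0.005,0.02,-0.2],[-0.01,0.04,-0.4],[-0.015,0.06,-0.6],[-0.02,0.067,-0.79],[-0.02,0.067,-0.79],[-0.02,0.067,-0.79],[-0.02,0.067,-0.79]], rotation=[[0,-0.1,0],[0,-0.2,0],[0,-0.3,0],[0,-0.4,0],[0,-0.489,0],[0,-0.489,0],[0,-0.489,0]])

```text
clock: 48.15
tcp_pos: [0.3893, 0.0077, 0.3201]
orientation: [-1.571, 0.015, -0.015]
contact_force: [-0.3, -0.7, -0.1]
grip_width: 0.0853
```

```bash
python3 - <<'E'
from h import *
st();grab("wrist","w21")
E
```

```text
t 48.15 tcp [0.3893 0.0077 0.3201] F [-0.3 -0.7 -0.1] w 0.0853
q [-0.02  0.13 -0.18  2.27  0.04  0.74 -0.24]
```

View pics/w21.png

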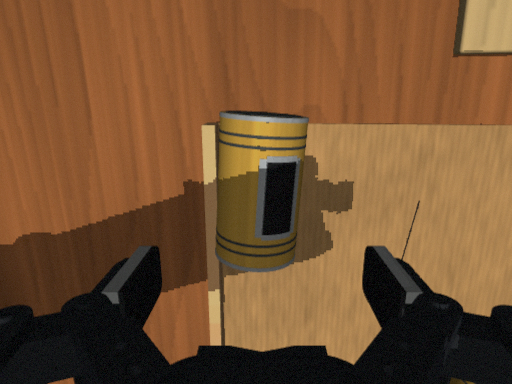

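```bash
python3 - <<'E'
from h import *
im,K,T=grab("wrist")
a=onz(K,T,(263,117),.052);b=onz(K,T,(257,264),.052);c=(a+b)/2;print(a,b,c)
e=a-b;yaw=np.degrees(np.arctan2(e[1],e[0]))-90;print(yaw)
move([*c[:2],.195],toolR(rad(yaw)))
E
```

```text
[0.39140427 0.06231969 0.052     ] [ 0.38483018 -0.0484107   0.052     ] [0.38811722 0.00695449 0.052     ]
-3.3976775747902934
xyz [-0.0019, 0.4164, -0.002] rot [0.0004, 0.0262, -0.0006] rows 2.0
```

Emit:
step_arm(xyz=[[-0.002,0.2,-0.002],[-0.002,0.35,-0.002],[-0.002,0.4,-0.002],[-0.002,0.413,-0.002],[-0.002,0.413,-0.002],[-0.002,0.413,-0.002]], rotation=[[0,0.026,0],[0,0.026,0],[0,0.026,0],[0,0.026,0],[0,0.026,0],[0,0.026,0]])

```text
clock: 49.0
tcp_pos: [0.3886, 0.0071, 0.1968]
orientation: [-1.571, 0.046, -0.047]
contact_force: [0.0, -0.4, 0.4]
grip_width: 0.0854
```

Emit:
step_arm(xyz=[[0,0,0],[0,0,0],[0,0,0],[0.018,0,0],[0.036,0,0],[0.054,0,0],[0.072,0,0],[0.09,0,0],[0.108,0,0],[0.126,0,0],[0.144,0,0],[0.162,0,0],[0.18,0,0],[0.198,0,0],[0.216,0,0],[0.234,0,0],[0.252,0,0],[0.265,0,0],[0.27,0,0],[0.27,0,0]], rotation=[[0,0,0],[0,0,0],[0,0,0],[0,0,0],[0,0,0],[0,0,0],[0,0,0],[0,0,0],[0,0,0],[0,0,0],[0,0,0],[0,0,0],[0,0,0],[0,0,0],[0,0,0],[0,0,0],[0,0,0],[0,0,0],[0,0,0],[0,0,0]], grip=0.16, force=20)

```text
clock: 51.5
tcp_pos: [0.4694, 0.0023, 0.1968]
orientation: [-1.571, 0.046, -0.047]
contact_force: [0.6, 0.5, 0.3]
grip_width: 0.0718
```

```bash
python3 - <<'E'
from h import *
st();grab("wrist","w22")
E
```

```text
t 51.5 tcp [0.4694 0.0023 0.1968] F [0.6 0.5 0.3] w 0.0718
q [-0.03  0.48 -0.13  2.18  0.13  0.49 -0.32]
```

View pics/w22.png

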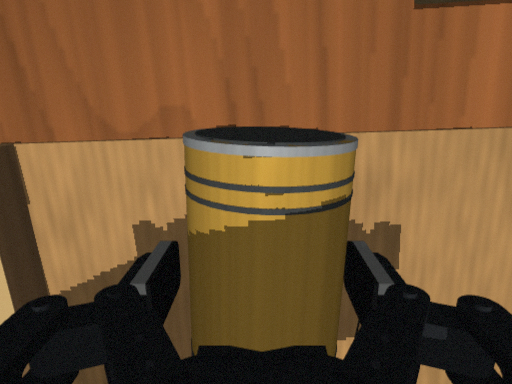

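Emit:
step_arm(xyz=[[0,0,0],[0,0,0],[0,0,0],[0,0,-0.02],[0,0,-0.04],[0,0,-0.06],[0,0,-0.067],[0,0,-0.067]], rotation=[[0,0,0],[0,0,0],[0,0,0],[0,0,0],[0,0,0],[0,0,0],[0,0,0],[0,0,0]], grip=1, force=20)

```text
clock: 52.55
tcp_pos: [0.4684, -0.0181, 0.197]
orientation: [-1.57, 0.046, -0.048]
contact_force: [-0.8, 1.0, 5.9]
grip_width: 0.0633
```

Emit:
step_arm(xyz=[[0,0,0],[0,0,0],[0,0,0],[0.018,0,0],[0.036,0,0],[0.054,0,0],[0.072,0,0],[0.09,0,0],[0.108,0,0],[0.126,0,0],[0.144,0,0],[0.162,0,0],[0.18,0,0],[0.198,0,0],[0.216,0,0],[0.228,0,0],[0.236,0,0],[0.24,0,0],[0.24,0,0],[0.24,0,0]], rotation=[[0,0,0],[0,0,0],[0,0,0],[0,0,0],[0,0,0],[0,0,0],[0,0,0],[0,0,0],[0,0,0],[0,0,0],[0,0,0],[0,0,0],[0,0,0],[0,0,0],[0,0,0],[0,0,0],[0,0,0],[0,0,0],[0,0,0],[0,0,0]], grip=0.16)

```text
clock: 55.05
tcp_pos: [0.5401, -0.0224, 0.1971]
orientation: [-1.57, 0.046, -0.048]
contact_force: [0.3, 0.3, -0.7]
grip_width: 0.0718
```

```bash
python3 - <<'E'
from h import *
st();im,K,T=grab("wrist","w23");wang(im,K,T,0,0,240)
E
```

```text
t 55.05 tcp [ 0.5401 -0.0224  0.1971] F [ 0.3  0.3 -0.7] w 0.0718
q [ 0.03  0.55 -0.13  2.02  0.13  0.58 -0.25]
[('G', 130, 184), ('k', 184, 209), ('g', 209, 223), ('G', 223, 400)]
L [(171, 28), (182, 55), (183, 76), (188, 41)] R [(343, 36), (346, 34), (351, 28)]
```

View pics/w23.png

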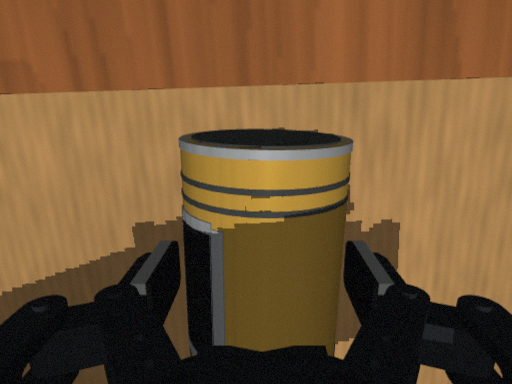

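```bash
python3 - <<'E'
from h import *
im,K,T=grab("wrist")
print(tin(K,T,rad(-3.4),(183.5,240),(344.,240),(.5401,-.0224),[(209,240),(223,240)]))
E
```

```text
(array([ 0.5418, -0.0225,  0.036 ]), np.float64(32.2), [-34.8, -24.5])
```

Emit:
step_arm(xyz=[[0.015,0,0],[0.03,0,0],[0.045,0,0],[0.06,0,0],[0.072,0,0],[0.082,0,0],[0.09,0,0],[0.097,0,0],[0.103,0,0],[0.108,0,0],[0.111,0,0],[0.113,0,0],[0.113,0,0],[0.113,0,0]], rotation=[[0,0,0],[0,0,0],[0,0,0],[0,0,0],[0,0,0],[0,0,0],[0,0,0],[0,0,0],[0,0,0],[0,0,0],[0,0,0],[0,0,0],[0,0,0],[0,0,0]])

```text
clock: 56.9
tcp_pos: [0.574, -0.0244, 0.1972]
orientation: [-1.571, 0.046, -0.048]
contact_force: [-1.0, -0.0, -0.7]
grip_width: 0.0717
```

```bash
python3 - <<'E'
from h import *
st();im,K,T=grab("wrist","w24");wang(im,K,T,0,0,240)
print([(c,tuple(im[240,c].tolist())) for c in list(range(168,180))+list(range(328,340))])
E
```

```text
t 56.9 tcp [ 0.574  -0.0244  0.1972] F [-1.  -0.  -0.7] w 0.0717
q [ 0.03  0.59 -0.13  1.94  0.12  0.62 -0.23]
[('G', 130, 166), ('G', 168, 201), ('g', 201, 299), ('G', 299, 400)]
L [(165, 85), (166, 30), (167, 82)] R [(332, 51), (346, 45)]
[(168, (40, 56, 65)), (169, (42, 62, 77)), (170, (44, 63, 77)), (171, (43, 64, 78)), (172, (39, 60, 75)), (173, (38, 58, 75)), (174, (32, 62, 76)), (175, (26, 61, 79)), (176, (22, 62, 82)), (177, (19, 61, 79)), (178, (28, 67, 86)), (179, (32, 69, 89)), (328, (29, 66, 84)), (329, (26, 63, 83)), (330, (27, 64, 81)), (331, (25, 58, 75)), (332, (21, 57, 70)), (333, (40, 68, 91)), (334, (47, 74, 96)), (335, (45, 73, 97)), (336, (42, 72, 95)), (337, (46, 73, 97)), (338, (39, 69, 95)), (339, (44, 74, 96))]
```

View pics/w24.png

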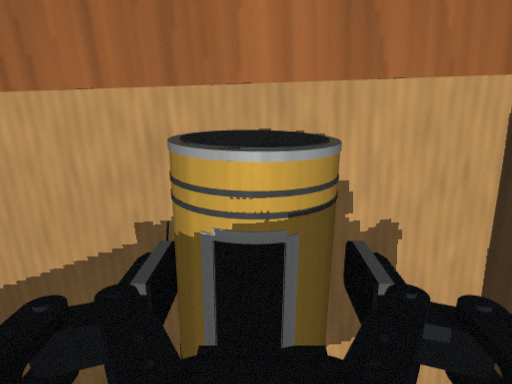

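```bash
python3 - <<'E'
from h import *
im,K,T=grab("wrist")
print(runs(im,260),[(c,tuple(im[260,c].tolist())) for c in list(range(174,182))+list(range(328,336))])
for L,Rr in (((173.7,240),(332.7,240)),): print(tin(K,T,rad(-3.4),L,Rr,(.574,-.0244),[(201.3,240),(299,240)]))
E
```

```text
[('G', 130, 136), ('k', 137, 146), ('g', 146, 160), ('k', 160, 176), ('G', 176, 202), ('g', 202, 215), ('k', 215, 284), ('g', 284, 298), ('G', 298, 345), ('k', 345, 364), ('g', 364, 379), ('k', 379, 388), ('G', 388, 400)] [(174, (3, 3, 6)), (175, (16, 24, 31)), (176, (29, 57, 73)), (177, (23, 62, 80)), (178, (20, 62, 81)), (179, (23, 66, 83)), (180, (20, 63, 82)), (181, (30, 67, 86)), (328, (24, 62, 78)), (329, (22, 62, 78)), (330, (25, 61, 76)), (331, (30, 63, 81)), (332, (45, 71, 93)), (333, (45, 72, 94)), (334, (45, 73, 96)), (335, (40, 71, 93))]
(array([ 0.5715, -0.0243,  0.036 ]), np.float64(31.9), [-31.0, 28.8])
```

Emit:
step_arm(xyz=[[-0.005,0,0],[-0.009,0,0],[-0.009,0,0],[-0.009,-0.1,0],[-0.009,-0.25,0],[-0.009,-0.4,0.1],[-0.05,-0.45,0.3],[-0.1,-0.45,0.5],[-0.15,-0.45,0.7],[-0.15,-0.45,0.7]], rotation=[[0,0,0],[0,0,0],[0,0,0],[0,0,0],[0,0,0],[0,0.1,0],[0,0.2,0],[0,0.3,0],[0,0.4,0],[0,0.45,0]], grip=0)

```text
clock: 58.25
tcp_pos: [0.5393, 0.1949, 0.3323]
orientation: [-1.485, 0.594, -0.593]
contact_force: [0.1, -0.6, -0.1]
grip_width: 0.0856
```

```bash
python3 - <<'E'
from h import *
st();goal((.451,.383,.105),3.4,0,0)
im,K,T=grab("top","t25");cv2.imwrite("pics/t25c.png",cv2.resize(im[130:280,110:410],(800,400),interpolation=cv2.INTER_CUBIC))
E
```

```text
t 58.25 tcp [0.5393 0.1949 0.3323] F [ 0.1 -0.6 -0.1] w 0.0856
q [-0.41  0.39 -0.06  1.87  0.03  0.88 -1.24]
xyz [-0.6449, 0.2426, 0.2515] rot [-0.0014, 0.4788, -0.0016] rows 5.0
```

View pics/t25c.png

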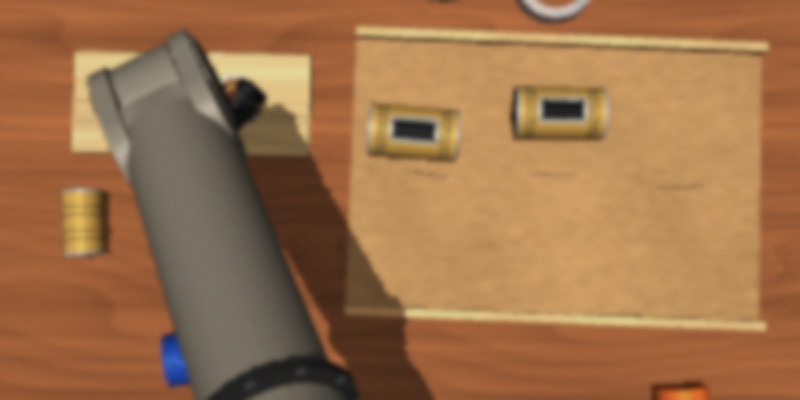

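Emit:
step_arm(xyz=[[-0.15,0,0.06],[-0.3,0.02,0.12],[-0.45,0.06,0.18],[-0.6,0.15,0.24],[-0.645,0.243,0.252],[-0.645,0.243,0.252],[-0.645,0.243,0.252]], rotation=[[0,0.1,0],[0,0.2,0],[0,0.3,0],[0,0.4,0],[0,0.479,0],[0,0.479,0],[0,0.479,0]])

```text
clock: 59.18
tcp_pos: [0.4546, 0.3789, 0.2602]
orientation: [-1.232, 1.169, -1.171]
contact_force: [0.4, -1.4, -0.5]
grip_width: 0.0849
```

```bash
python3 - <<'E'
from h import *
st();grab("wrist","w26");goal((.451,.383,.025),3.4,0,0)
E
```

```text
t 59.17 tcp [0.4546 0.3789 0.2602] F [ 0.4 -1.4 -0.5] w 0.0849
q [-0.84  0.51  0.06  1.88 -0.04  0.75 -2.28]
xyz [-0.0141, 0.2686, -0.0128] rot [-0.0019, -0.0046, -0.0008] rows 2.0
```

View pics/w26.png

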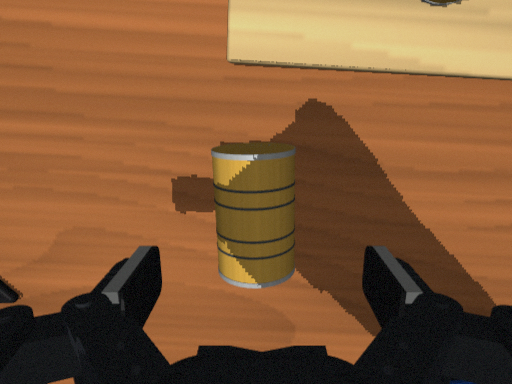

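Emit:
step_arm(xyz=[[-0.014,0.15,-0.012],[-0.014,0.24,-0.012],[-0.014,0.268,-0.012],[-0.014,0.268,-0.012],[-0.014,0.268,-0.012]], rotation=[[0,0,0],[0,0,0],[0,0,0],[0,0,0],[0,0,0]])

```text
clock: 59.85
tcp_pos: [0.4521, 0.3831, 0.1817]
orientation: [-1.227, 1.169, -1.171]
contact_force: [-0.2, 0.5, -1.0]
grip_width: 0.0854
```

Emit:
step_arm(xyz=[[0,0,0],[0,0,0],[0,0,0],[0,0,0],[0,0,0],[0,-0.05,0],[0,-0.1,0],[0,-0.1,0]], rotation=[[0,0,0],[0,0,0],[0,0,0],[0,0,0],[0,0,0],[0,0,0],[0,0,0],[0,0,0]], grip=1, force=60)

```text
clock: 60.85
tcp_pos: [0.4525, 0.3835, 0.2135]
orientation: [-1.224, 1.168, -1.171]
contact_force: [0.6, 0.4, -2.0]
grip_width: 0.0485
```

Emit:
step_arm(xyz=[[0,0,0],[0,0,0],[0,0,0],[0,0,0],[0,0,0],[0,0,0],[0,0,0],[0,0,0],[0,0,0]], rotation=[[0,-0.11,0],[0,-0.22,0],[0,-0.33,0],[0,-0.44,0],[0,-0.55,0],[0,-0.66,0],[0,-0.77,0],[0,-0.88,0],[0,-0.98,0]])

```text
clock: 61.98
tcp_pos: [0.4524, 0.3832, 0.2132]
orientation: [-1.566, -0.025, 0.015]
contact_force: [0.7, 0.3, -2.5]
grip_width: 0.0481
```

```bash
python3 - <<'E'
from h import *
o=st()
goal((.453,.375,.0262),0,0,1)
from chk import chk,hand as hd
chk("pk",hd(rad(180),rad(45),0),(.453,.375,.025),np.array([*o["joints"][:6],.6]))
E
```

```text
t 61.98 tcp [0.4524 0.3832 0.2132] F [ 0.7  0.3 -2.5] w 0.0481
q [-0.55  0.61 -0.35  1.88  0.31  0.7  -1.05]
xyz [0.0006, 0.1065, -0.0278] rot [0.0009, -0.9838, 0.0057] rows 9.0
pk [0.563 0.375 0.135] [-0.29  1.03 -0.5   1.4  -0.05  1.41  0.89] err 0.0000 0.000
```

Emit:
step_arm(xyz=[[0,0,0],[0,0,0],[0,0,0],[0,0,0],[0,0,0],[0,0,0],[0,0,0],[0,0,0],[0,0,0],[0,0.05,0],[0,0.085,0],[0,0.097,0],[0,0.103,0],[0,0.103,0]], rotation=[[0,-0.11,0],[0,-0.22,0],[0,-0.33,0],[0,-0.44,0],[0,-0.55,0],[0,-0.66,0],[0,-0.77,0.002],[0.001,-0.88,0.004],[0.001,-0.984,0.006],[0.001,-0.984,0.006],[0.001,-0.984,0.006],[0.001,-0.984,0.006],[0.001,-0.984,0.006],[0.001,-0.984,0.006]])

```text
clock: 63.72
tcp_pos: [0.4521, 0.3831, 0.1829]
orientation: [-1.211, -1.207, 1.211]
contact_force: [-2.8, -4.2, 8.7]
grip_width: 0.0483
```

Emit:
step_arm(xyz=[[0,0,0],[0,0,0],[0,0,0],[0,0,0]], rotation=[[0,0,0],[0,0,0],[0,0,0],[0,0,0]], grip=0)

```text
clock: 64.22
tcp_pos: [0.4521, 0.3832, 0.1828]
orientation: [-1.211, -1.207, 1.211]
contact_force: [-0.2, 0.6, -0.3]
grip_width: 0.0855
```

```bash
python3 - <<'E'
from h import *
o=st();grab("wrist","w27");
goal((.4525,.383,.025),180,45,0)
E
```

```text
t 64.22 tcp [0.4521 0.3832 0.1828] F [-0.2  0.6 -0.3] w 0.0855
q [-0.3   0.74 -0.68  1.87  0.65  0.78  0.22]
xyz [0.0005, 0.1604, -0.3667] rot [0.4996, -0.0012, -0.0014] rows 5.0
```

View pics/w27.png

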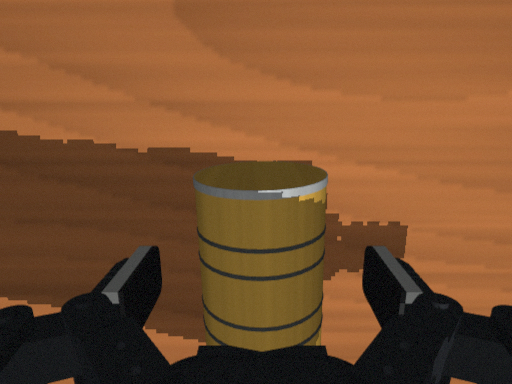

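Emit:
step_arm(xyz=[[0,0.014,-0.09],[0,0.038,-0.177],[0,0.077,-0.258],[0,0.13,-0.332],[0,0.16,-0.367],[0,0.16,-0.367],[0,0.16,-0.367],[0,0.16,-0.367]], rotation=[[0.111,0,0],[0.222,0,0],[0.333,0,0],[0.444,0,0],[0.5,0,0],[0.5,0,0],[0.5,0,0],[0.5,0,0]])

```text
clock: 65.28
tcp_pos: [0.5614, 0.3835, 0.1361]
orientation: [-0.616, -0.614, 1.483]
contact_force: [-0.9, -0.1, -0.3]
grip_width: 0.0851
```

Emit:
step_arm(xyz=[[0,0,-0.005],[0,0,-0.005],[0,0,-0.005],[0,0,-0.005],[0,0,-0.005],[0,-0.05,0.05],[0,-0.15,0.15],[0,-0.25,0.25],[0,-0.283,0.283],[0,-0.283,0.283]], rotation=[[0,0,0],[0,0,0],[0,0,0],[0,0,0],[0,0,0],[0,0,0],[0,0,0],[0,0,0],[0,0,0],[0,0,0]], grip=1, force=60)

```text
clock: 66.53
tcp_pos: [0.5613, 0.3837, 0.2569]
orientation: [-0.618, -0.616, 1.483]
contact_force: [0.7, -0.0, -1.4]
grip_width: 0.0487
```

Emit:
step_arm(xyz=[[0,0,0],[0,0,0],[0,0,0],[0,0,0],[0,0,0],[0,0,0],[0,0,0],[0,0,0],[0,0,0],[0,0,0]], rotation=[[0,0.11,0],[0,0.22,0],[0,0.33,0],[0,0.44,0],[0,0.55,0],[0,0.66,0],[0,0.77,0],[0,0.88,0],[0,0.96,0],[0,0.96,0]])

```text
clock: 67.78
tcp_pos: [0.5609, 0.3834, 0.2549]
orientation: [-1.462, 0.564, 0.657]
contact_force: [0.0, -0.1, -1.6]
grip_width: 0.0486
```

```bash
python3 - <<'E'
from h import *
o=st();grab("wrist","w28")
goal((.605,.372,.12),195,45,1)
from chk import chk,hand as hd
q=o["joints"]
for az in (180,195,205): 
  for z in (.055,.12): chk(f"p{az} {z}",hd(rad(az),rad(45),1),(.605,.372,z),np.array([*q[:6],-1.5]))
E
```

```text
t 67.78 tcp [0.5609 0.3834 0.2549] F [ 0.  -0.1 -1.6] w 0.0486
q [-0.31  0.87 -0.49  1.39 -0.14  1.55 -0.65]
xyz [0.4168, -0.2921, 0.0293] rot [-0.0929, 0.9194, -0.0856] rows 8.0
p180 0.055 [0.715 0.372 0.165] [-0.4   1.15 -0.23  0.94 -0.18  1.74 -2.1 ] err 0.0000 0.000
p180 0.12 [0.715 0.372 0.23 ] [-0.39  1.08 -0.24  0.94 -0.19  1.81 -2.13] err 0.0000 0.000
p195 0.055 [0.711 0.4   0.165] [-0.46  1.19 -0.23  0.86 -0.05  1.85 -1.94] err 0.0000 0.000
p195 0.12 [0.711 0.4   0.23 ] [-0.46  1.12 -0.23  0.85 -0.06  1.92 -1.95] err 0.0000 0.000
p205 0.055 [0.704 0.418 0.165] [-0.51  1.2  -0.22  0.83  0.04  1.89 -1.81] err 0.0000 0.000
p205 0.12 [0.704 0.418 0.23 ] [-0.61  1.12  0.04  0.86 -0.14  1.92 -1.71] err 0.0006 0.026
```

View pics/w28.png

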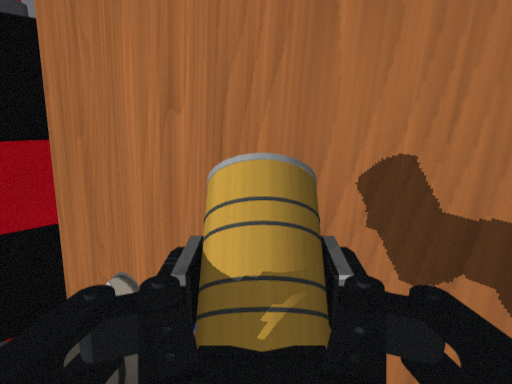

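```bash
python3 - <<'E'
from h import *
goal((.605,.372,.12),183,45,1)
E
```

```text
xyz [0.4205, -0.3003, -0.0465] rot [-0.0184, 1.0167, -0.0154] rows 9.0
```

Emit:
step_arm(xyz=[[0.05,-0.04,-0.005],[0.1,-0.08,-0.01],[0.15,-0.11,-0.015],[0.2,-0.15,-0.02],[0.25,-0.18,-0.025],[0.3,-0.22,-0.03],[0.35,-0.25,-0.037],[0.4,-0.29,-0.044],[0.42,-0.3,-0.046],[0.42,-0.3,-0.046],[0.42,-0.3,-0.046]], rotation=[[-0.002,0.115,-0.002],[-0.004,0.23,-0.003],[-0.006,0.345,-0.005],[-0.008,0.46,-0.007],[-0.01,0.575,-0.009],[-0.012,0.69,-0.01],[-0.014,0.8,-0.012],[-0.016,0.9,-0.014],[-0.018,1.0,-0.015],[-0.018,1.0,-0.015],[-0.018,1.0,-0.015]])

```text
clock: 69.2
tcp_pos: [0.7139, 0.3779, 0.2289]
orientation: [-1.801, 1.689, -0.676]
contact_force: [0.0, 0.2, -1.3]
grip_width: 0.0485
```

```bash
python3 - <<'E'
from h import *
o=st();M=R.from_rotvec(o["orientation"]).as_matrix()
print("g",o["tcp_pos"]+.155*M[:,1]);a=M@np.array([0,-np.sin(rad(45)),-np.cos(rad(45))]);print("axis",a.round(3))
grab("wrist","w29");im,_,_=grab("scene","s29");cv2.imwrite("pics/s29c.png",cv2.resize(im[90:270,150:390],(800,600)))
goal((.605,.37,.056),183,45,1)
E
```

```text
t 69.2 tcp [0.7139 0.3779 0.2289] F [ 0.   0.2 -1.3] w 0.0485
q [-0.5   1.08 -0.01  0.93 -0.32  1.84 -1.97]
g [0.60435134 0.37227958 0.1194154 ]
axis [ 0.002 -0.022  1.   ]
xyz [0.012, 0.1499, 0.1514] rot [0.0001, 0.0185, -0.0006] rows 2.0
```

View pics/s29c.png

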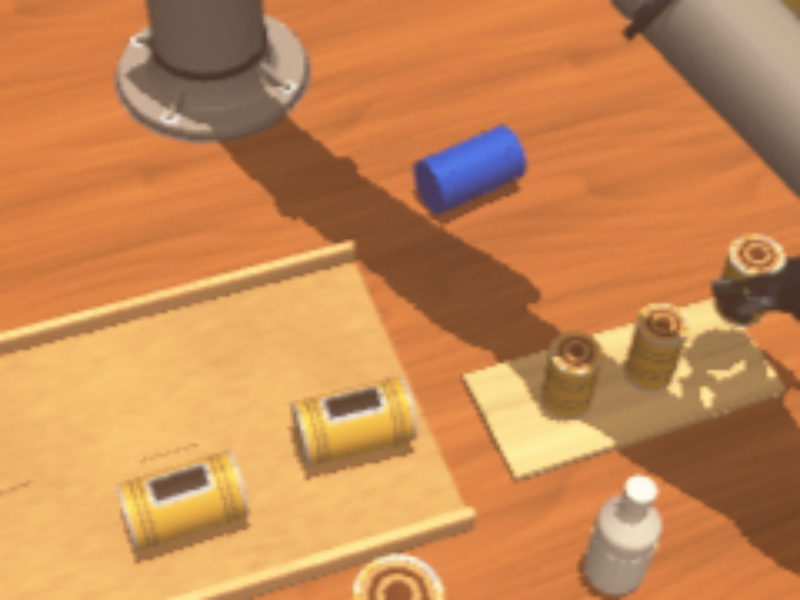

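View pics/w29.png

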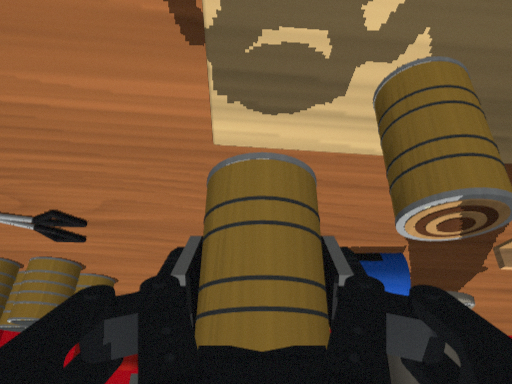

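Emit:
step_arm(xyz=[[0.01,0.03,0.03],[0.02,0.07,0.071],[0.02,0.11,0.111],[0.02,0.135,0.136],[0.02,0.148,0.15],[0.02,0.154,0.156],[0.02,0.154,0.156]], rotation=[[0,0.009,0],[0,0.0185,0],[0,0.0185,0],[0,0.0185,0],[0,0.0185,0],[0,0.0185,0],[0,0.0185,0]])

```text
clock: 70.18
tcp_pos: [0.7149, 0.3735, 0.1642]
orientation: [-1.797, 1.707, -0.707]
contact_force: [-0.4, 0.4, -0.5]
grip_width: 0.0484
```

Emit:
step_arm(xyz=[[0,0.003,0.003],[0,0.005,0.005],[0,0.005,0.005]], rotation=[[0,0,0],[0,0,0],[0,0,0]])

```text
clock: 70.55
tcp_pos: [0.7152, 0.3736, 0.1638]
orientation: [-1.797, 1.707, -0.706]
contact_force: [0.8, -1.0, 5.6]
grip_width: 0.0486
```

Emit:
step_arm(xyz=[[0,0,0],[0,0,0],[0,0,0],[0,-0.05,0],[0,-0.15,0],[0,-0.25,0],[0,-0.3,0],[0,-0.45,-0.15],[0,-0.55,-0.28]], rotation=[[0,0,0],[0,0,0],[0,0,0],[0,0,0],[0,0,0],[0,0,0],[0,0,0],[0.05,0,0],[0.1,0,0]], grip=0.25)

```text
clock: 71.68
tcp_pos: [0.7631, 0.3722, 0.336]
orientation: [-1.678, 1.603, -0.821]
contact_force: [0.9, 0.1, 0.3]
grip_width: 0.0645
```

```bash
python3 - <<'E'
from h import *
o=st();im,_,_=grab("scene","s30");cv2.imwrite("pics/s30.png",cv2.resize(im[80:320,130:450],(800,600)))
im,K,T=grab("top","t30");cv2.imwrite("pics/t30c.png",cv2.resize(im[90:280,110:410],(800,507),interpolation=cv2.INTER_CUBIC))
E
```

```text
t 71.67 tcp [0.7631 0.3722 0.336 ] F [0.9 0.1 0.3] w 0.0645
q [-0.44  1.04 -0.14  0.74 -0.17  1.92 -2.07]
```

View pics/s30.png

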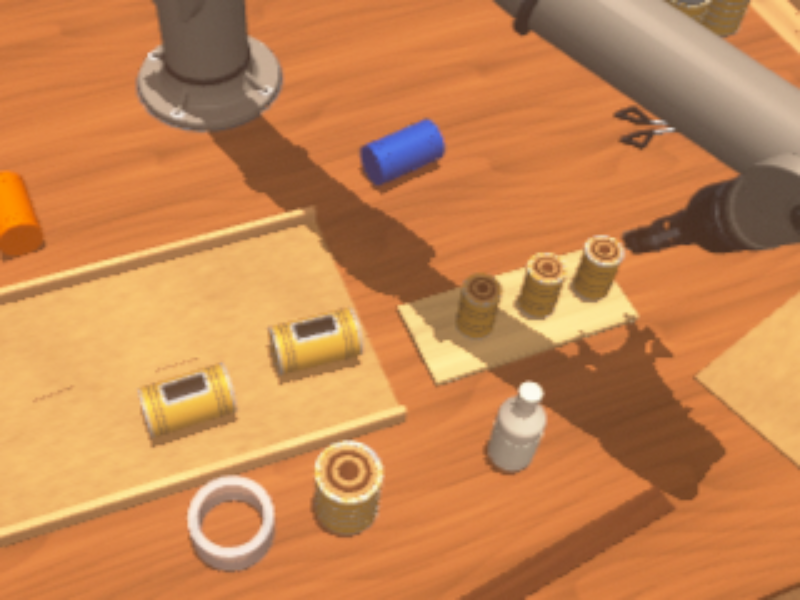

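View pics/t30c.png

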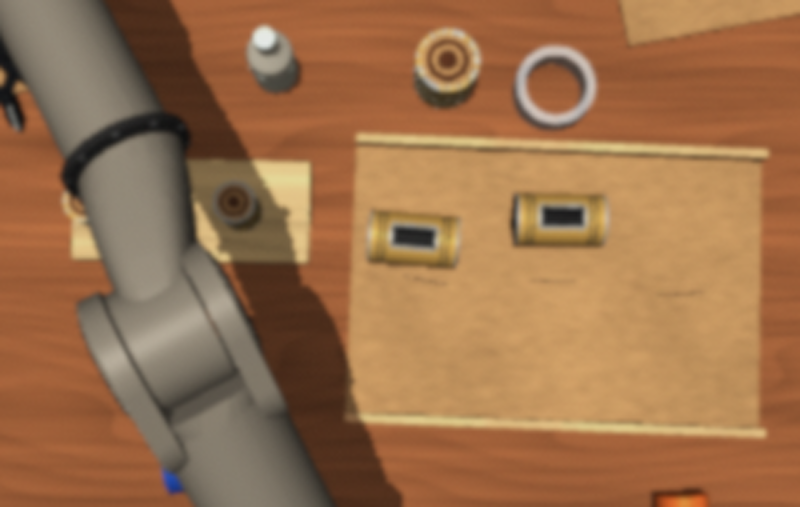

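```bash
python3 - <<'E'
from h import *
im,K,T=grab("top")
s=800/300
def P(u,v,z): return onz(K,T,(u/s+110,v/s+90),z)
print("A win mid x",(P(415,224,.067)+P(413,249,.067))[0]/2,"tin x .5715");print("B",(P(563,203,.067)+P(563,230,.067))[0]/2,"tin x .5977")
print(r.hand_in())
E
```

```text
A win mid x 0.5682168813803368 tin x .5715
B 0.5948836592308437 tin x .5977
the job is handed in; nothing more can be done
None
```

I rolled both lantern tins that were present until their windows faced up. All three candle tins now stand upright on the plywood board with the coiled cardboard at the top. I handed the job in at about 72 s of the 210 s allowed, with the gripper clear of everything.

- **Lantern tins:** I rolled each between loosely spaced fingers. One was knocked against the edge strip while I was working on the candle tins. I rolled it back and slid it about 20 mm along its axis so it no longer overhung the mat.
- **Order:** the repair came after two candle tins were already standing, so that lantern was finished out of the order you asked for.
- **Window angle:** the last close wrist-camera readings put both windows about 1° from straight up. The coarser top view before hand-in put each window centre about 3 mm off its tin's axis, roughly 5°. That is close to the top view's accuracy and includes the 2 mm calibration limit, so I took the wrist readings as correct.
- **Candle tins:** all three lay with their plain bottoms facing away from the robot. I turned each end for end on the table before gripping it again to stand it up. I felt each one touch the board before letting go.
- **Final pictures:** the scene view shows three upright tins with coils up and both lanterns on the mat with windows up. The filled tin, glue bottle, tape roll and the blue and orange look-alikes looked undisturbed; I did not measure them.

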